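# Fetch the watch from under the tester's low shelf with the reacher

## Robot

A 7-joint arm with a two-finger parallel gripper is mounted at the origin on the work surface. World frame = base frame: x ahead of the robot, y to its left, z up, the work surface at z = 0. Lengths are in m, angles in degrees, forces in N, time in s.
With the tool pointing down it reaches from about 0.425 to 0.875 m from the base axis. Payload 4.7 kg.
Tool frame: the origin (TCP) lies on the front face of the gripper's body, between the roots of the fingers; the fingertips stand 70 mm ahead of it and the grasp point (between the pads) lies 51 mm ahead of it; z points along the fingers, y is the direction in which the jaws open and shut (so a half turn about z gives the same grasp; the last joint's range is limited). The gripper opens to 87 mm and grips with 3 to 60 N. Pads are 19 mm wide; open, the fingers measure 117 mm over their backs; the gripper's body (75 mm by 190 mm) begins 51 mm behind the grasp point.
Start: joints at [-76.026, 18.392, -4.016, 83.108, 1.295, 78.541, -3.26], TCP at [0.148, 0.633, 0.292] pointing down, gripper open.
Joint ranges: [-163.93, 163.93], [-17.29, 119.83], [-79.2, 71.16], [3.27, 140.29], [-89.18, 269.18], [5.43, 117.66], [-154.24, 154.24]. Speed limits (degrees/s): [147.25, 147.25, 180, 180, 180, 180, 180].

## Interface

Orientations are given as [roll, pitch, yaw] about the fixed x, y, z axes, in that order (R = Rz(yaw) Ry(pitch) Rx(roll)).
In Python, from cell import env gives the robot as it stands.
- The arm moves only by the tool drive_tool, never from a script. Its argument "commands" is a list of rows, each a list of 7 numbers: the shift along the tool's x, y, z in cm, then the turn, a rotation vector about the tool's x, y, z in degrees, then the opening, from 0 (shut) to 1 (fully open). In form: [[tx, ty, tz, rx, ry, rz, hand], ...]. A call has 1 to 20 rows; each row shifts and turns the commanded pose from where the row before left it, along the tool's axes as they then stand; what a row does not reach is not made up. A row lasts 1/12 s, in which the tool goes at most 41.7 mm and 7.16 degrees, less where a joint would pass 70% of its speed; a pose out of reach is approached as far as the arm can. A call is refused whole if a number of a shift passes 4.17 or a number of a turn 7.16, either way. A call with a gripper value outside its range is refused whole. The fingers move at their own pace and stop on an object; "force" is the grip in N (left out, the last holds). Time passes only in rows, so rows that do not move let the fingers close. It gives the time, the measured TCP pose, the force and the opening at its end, in the units of the state.
- env.get_obs(): the state, without advancing time (a new reading comes with each control period).
- env.read_camera(name): name is "scene" or "side" or "wrist"; returns a dict with "img" (420x560x3 uint8, blue, green, red), "mtx" (3x3 intrinsics, pixels), "pose" (4x4, takes a point from camera to world coordinates). Camera axes: x right, y down, z forward; pixel columns grow to the right and rows downward; lengths in m; the calibration is good to about 2 mm. A picture is of the moment at which its call begins. There is no depth.
- env.sign_off(): hands the job in, once; it reports no verdict.
The state is a dict: "time_s": time; "qpos": joint angles; "joint_velocities": joint speeds; "effort": joint torques, N m; "tool_pos": TCP position; "tool_rot": TCP orientation; "force": force on the tool from outside, world axes, zero at the start; "wrist_torque": the same for the moment, N m; "grip_width": finger opening in m.
Only numpy, scipy, OpenCV 4.12 (cv2) and the standard library are available. Lean on these libraries where they do the work, as an engineer would, in place of code of your own. Each camera call takes 0.05 s, during which the arm holds its last target.

## Task

A watch head has slid under the low clear shelf at the front of the leak tester, where no hand fits. Take the reacher by its grip, push its open jaws gently onto the watch until it seats, squeeze the trigger firmly but not hard and, with the jaws still gripping it, draw the watch along the bench out of the gap and onto the round green mat. Let the watch go so that it lies face up wholly on the mat, back the reacher well clear of it and leave the reacher standing on the bench; do not touch the watch with the hand, and leave the brass ring and the other things alone.

Things in the scene. Friction and masses are not known exactly. Their poses are not given: they have to be found in the camera images.
- reacher: Bench reacher, about 0.2 kg, standing on its flat underside; slides on the bench. Origin: underside, below the middle of its grip; x to the jaws, y to the trigger side. Black foot x -38 to 32 mm, 48 wide, 12 high; 72 mm wide, 12 high cross bar at x = 92 mm, throat pad front at x = 102, jaws x 92 to 136, z 2 to 13 mm, 66 mm over their outsides when open.
- grip (a point): On the reacher's centre line, 50 mm above its underside, midway in length of its grip: two upright plates, 30 mm long in x, 8 thick, z 14 to 74 mm. Orange trigger: outer face at y = +22 mm when let go. Blue palm plate: clamped hand-size adjustment, outer face between y = -22 and -29 mm, unknown each time, does not yield. Fingers take both from above: 44 to 51 mm.
- trigger (a joint): 0 m let go (jaws open) to 0.022 squeezed fully; each jaw closes by 0.75 times this. Spring: 7 N to start, plus 0.3 N per mm. Meets the seated watch at about 0.013; then each jaw presses about (finger force - 11 N)/1.5. Evenly closing fingers shift the reacher by half the travel towards its +y unless the hand moves as much to its -y.
- jaw_left: Orange jaw on the reacher's +y side, with an inward-bent rubber tip that hooks behind the watch. Inner face 28 mm from the reacher's centre line when open, bent tip 24 mm; closes by 10 mm onto the watch. Origin: 10 mm to +y of the reacher's origin when open, moving with the jaw.
- jaw_right: Jaw on the reacher's -y side, mirror image of jaw_left.
- jaw_seat (a point): Point 120 mm ahead of the reacher's origin along its x, on its centre line, 6 mm above its underside: here lies the centre of the watch when seated against the throat pad.
- watch: Round steel watch head without strap or crown, white dial up: 36 mm in diameter, 10 mm high, about 70 g. Origin: centre of its underside. Delicate: over 20 N from a jaw, or over 10 N when pushed against the rear wall, damages it; a grip of 5 to 15 N per jaw is right.
- tester: Leak tester, fixed, grey, with a low clear shelf (orange front edge) at its front. Origin: on the bench; x points into the gap. Gap: mouth at x = -60 mm, rigid rear wall at x = 25, side walls' inner faces at y = -133 and 133, 30 high; top of clear plate at 36 mm. Grey housing from x = 70 mm on, 55 high (taller parts from x = 90). The watch lies 1 to 4 mm before the rear wall.
- mat: Round green mat, 90 mm in diameter, under 1 mm thick: things slide over it. Origin: its centre, on the bench.
- casing_ring: Loose brass ring, 26 mm in diameter, 8 mm high, also under the clear shelf, left or right of the watch. Origin: centre of its underside. To be left alone.
- screwdriver: Screwdriver, 130 mm, lying. Bystander.
- loupe: Black eye loupe, 34 mm wide, 28 mm high. Bystander. Origin: underside.
- oil_jar: Small jar, 40 mm wide, 50 mm high. Bystander. Origin: underside.
- parts_dish: White dish, 70 mm wide, 20 mm high. Bystander. Origin: underside.
- case_holder: Yellow round case holder, 50 mm wide, 22 mm high. Bystander. Origin: underside.
Not all that is in view belongs to the job. What is shaped like the reacher but pink is not meant.

How it is judged:
By the outcome, as a careful person would: the job done as asked, in the order asked, and still so for the second after the job is handed in, with the robot touching nothing.
It also fails if it takes over 64 s, if anything falls off the work surface, if the arm or the gripper's body presses on something with over 40 N, if the wrist force passes 120 N, or if a joint passes its speed limit or range.

## Working session

There is one attempt and no reset: what is moved stays moved. The work goes in short steps, Python scripts to look and compute and a tool call to move; the robot and the scene stay as the last step left them, time stands still between calls to the robot, and variables do not carry over. Pictures are saved under pics/ and viewed, and the job is handed in when it is done.

Besides the shell and the picture viewer there is one more tool, called by a JSON object that holds its "name" and its "arguments", one argument or row to a line. drive_tool: Moves the arm, as the interface text tells. Its arguments: {"type":"object","properties":{"commands":{"type":"array"},"force":{"type":"number"}},"required":["commands"]}

```bash
ls; mkdir -p pics; python3 - <<'E'
from cell import env
import cv2,pickle
o=env.get_obs();print(o)
for n in ["scene","side","wrist"]:
    c=env.read_camera(n);cv2.imwrite(f"pics/{n}0.png",c["img"]);pickle.dump(c,open(f"pics/{n}0.pkl","wb"))
    print(n,c["mtx"].round(1).tolist(),c["pose"].round(3).tolist())
E
```

```text
pics
{'time_s': 0.0, 'qpos': array([-76.02519773,  18.43799726,  -4.01373356,  83.17585678,
         1.29525585,  78.53985302,  -3.259333  ]), 'joint_velocities': array([-0.07469573, -0.00546325,  0.0402942 ,  0.04142395, -0.08737397,
        0.02036847, -0.05322319]), 'effort': array([ 3.43779884e-04, -4.91285706e+01, -4.03736411e-01, -3.12531388e+01,
       -6.39723195e-02,  4.39381355e-02,  1.66227560e-04]), 'tool_pos': array([0.14802892, 0.6324849 , 0.29116481]), 'tool_rot': array([-1.79891543e+02,  6.59272149e-03,  1.66833987e+02]), 'force': array([ 0.34613518, -0.53478542, -0.29333656]), 'wrist_torque': array([0.03840844, 0.03921347, 0.05561738]), 'grip_width': 0.08690184029066457}
scene [[405.7, 0.0, 277.3], [0.0, 405.7, 212.5], [0.0, 0.0, 1.0]] [[-0.154, 0.734, -0.661, 1.25], [0.988, 0.126, -0.09, 0.129], [0.017, -0.667, -0.745, 0.889], [0.0, 0.0, 0.0, 1.0]]
side [[531.6, 0.0, 276.9], [0.0, 531.6, 201.5], [0.0, 0.0, 1.0]] [[0.998, -0.043, 0.047, 0.479], [-0.064, -0.601, 0.796, -1.019], [-0.006, -0.798, -0.603, 0.838], [0.0, 0.0, 0.0, 1.0]]
wrist [[352.4, 0.0, 278.7], [0.0, 352.4, 208.7], [0.0, 0.0, 1.0]] [[0.229, 0.932, 0.281, 0.07], [0.974, -0.218, -0.068, 0.651], [-0.002, 0.289, -0.957, 0.384], [0.0, 0.0, 0.0, 1.0]]
```

View pics/scene0.png

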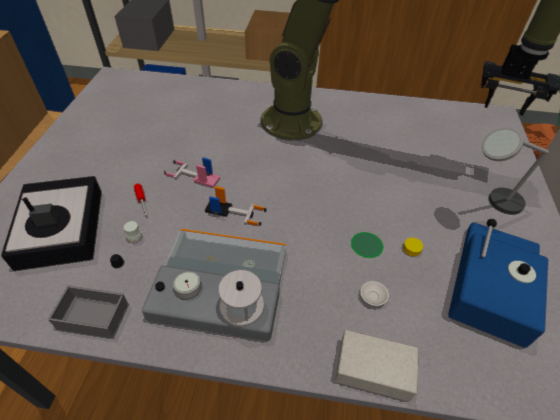

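View pics/side0.png

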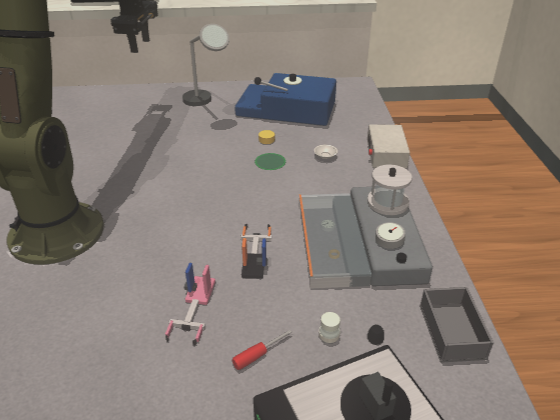

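View pics/wrist0.png

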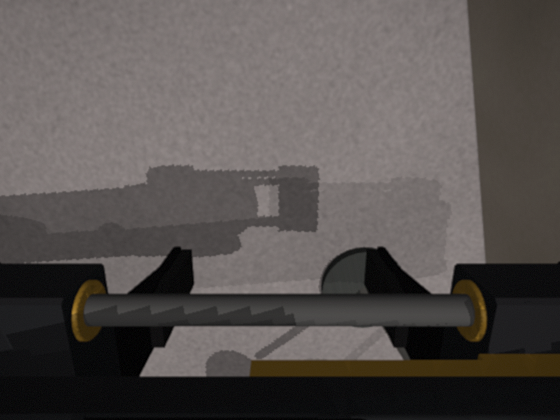

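The scene shows two reacher-shaped things. One is at scene (195,172) / side (195,290), with a pink body and foot, so it's the decoy. The other is at scene (235,207) / side (257,248), with a black foot, orange trigger and jaws and a blue palm plate, so it fits the description. The tester is at scene (220,280), the mat at (367,245). I'll confirm with enlarged crops.

```bash
python3 - <<'E'
import cv2,numpy as np
s=cv2.imread("pics/scene0.png");d=cv2.imread("pics/side0.png")
a=cv2.resize(s[150:280,150:300],None,fx=4,fy=4,interpolation=cv2.INTER_CUBIC)
b=cv2.resize(d[185:345,150:350],None,fx=3.7,fy=3.7,interpolation=cv2.INTER_CUBIC)
cv2.imwrite("pics/c1.png",a);cv2.imwrite("pics/c2.png",b)
E
```

```text
(no output)
```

View pics/c1.png

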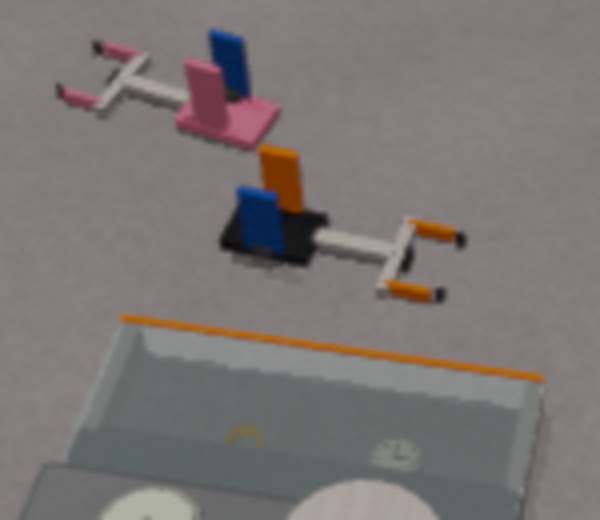

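View pics/c2.png

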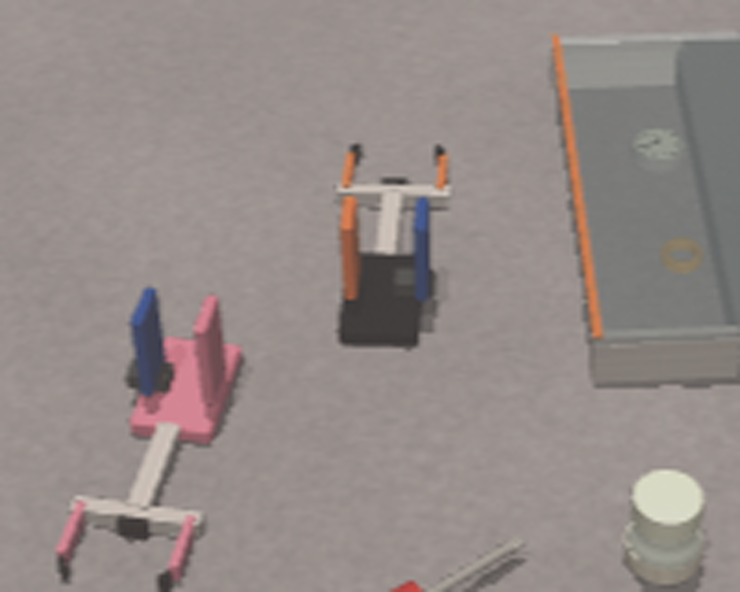

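The crop confirms the true reacher: black foot, orange trigger towards the robot, blue plate on the tester side, jaws towards +y. The pink one is left alone. The watch (white dial) is at scene ≈(249,264) and the ring at ≈(211,259). Next I'll measure them.

```bash
cat > h.py <<'E'
import cv2,numpy as np,pickle
def load(n): return pickle.load(open(f"pics/{n}.pkl","rb"))
def ray(c,u,v):
    d=np.linalg.inv(c["mtx"])@[u,v,1];P=np.asarray(c["pose"]);return P[:3,3],P[:3,:3]@d
def onz(c,u,v,z):
    o,d=ray(c,u,v);return o+d*(z-o[2])/d[2]
def proj(c,p):
    P=np.asarray(c["pose"]);q=P[:3,:3].T@(np.asarray(p)-P[:3,3]);q=c["mtx"]@q;return q[:2]/q[2]
def mask(img,lo,hi): return cv2.inRange(cv2.cvtColor(img,cv2.COLOR_BGR2HSV),np.array(lo),np.array(hi))
def blobs(m,amin=8):
    n,l,s,c=cv2.connectedComponentsWithStats(m);return [(i,s[i].tolist(),c[i].round(1).tolist()) for i in range(1,n) if s[i][4]>=amin],l
E
python3 - <<'E'
from h import *
for n in ["scene0","side0"]:
    c=load(n);im=c["img"]
    for name,lo,hi in [("orange",(5,170,110),(20,255,255)),("blue",(105,150,60),(125,255,255)),("green",(60,100,40),(90,255,255)),("yellow",(22,150,120),(32,255,255)),("red",(0,180,100),(3,255,255))]:
        b,l=blobs(mask(im,lo,hi));print(n,name,[(x[1],x[2]) for x in b])
    for i,st,ce in blobs(mask(im,(60,100,40),(90,255,255)),60)[0]: print("mat",onz(c,*ce,0.0005).round(4))
E
```

```text
scene0 orange [([71, 84, 14, 12, 94], [76.6, 88.0]), ([527, 124, 29, 24, 406], [541.4, 133.7]), ([215, 186, 10, 17, 114], [220.0, 193.3]), ([253, 205, 11, 5, 31], [258.0, 207.1]), ([247, 220, 10, 5, 32], [251.6, 222.2]), ([181, 229, 105, 16, 143], [233.1, 236.5]), ([0, 346, 26, 17, 214], [13.9, 352.7]), ([59, 360, 7, 11, 21], [62.1, 365.4]), ([51, 372, 9, 13, 22], [55.0, 377.5]), ([0, 381, 6, 14, 46], [1.5, 386.6])]
scene0 blue [([142, 65, 43, 9, 223], [164.0, 68.7]), ([203, 158, 9, 16, 87], [207.2, 164.7]), ([210, 197, 11, 16, 135], [214.8, 204.4]), ([460, 223, 88, 121, 6208], [504.7, 279.5])]
scene0 green [([351, 232, 32, 26, 642], [366.7, 244.7])]
scene0 yellow [([404, 238, 19, 15, 218], [413.5, 244.8])]
scene0 red [([134, 184, 11, 18, 122], [138.9, 191.8])]
mat [5.371e-01 2.833e-01 5.000e-04]
side0 orange []
side0 blue []
side0 green []
side0 yellow []
side0 red []
```

```bash
python3 - <<'E'
from h import *
s=load("scene0")["img"];d=load("side0")["img"]
cv2.imwrite("pics/d1.png",cv2.resize(s[180:230,195:275],None,fx=10,fy=10,interpolation=cv2.INTER_CUBIC))
cv2.imwrite("pics/d2.png",cv2.resize(d[215:285,230:300],None,fx=8,fy=8,interpolation=cv2.INTER_CUBIC))
cv2.imwrite("pics/d3.png",cv2.resize(s[228:303,165:295],None,fx=6,fy=6,interpolation=cv2.INTER_CUBIC))
cv2.imwrite("pics/d4.png",cv2.resize(d[185:295,290:400],None,fx=5,fy=5,interpolation=cv2.INTER_CUBIC))
E
```

```text
(no output)
```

View pics/d1.png

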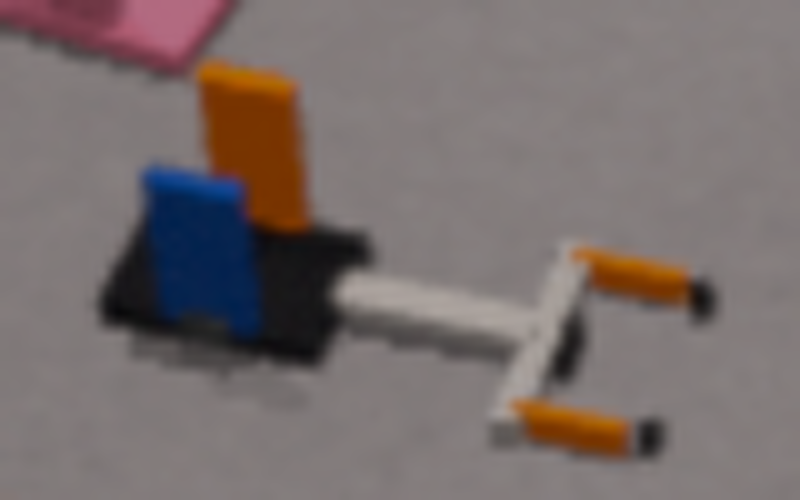

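View pics/d2.png

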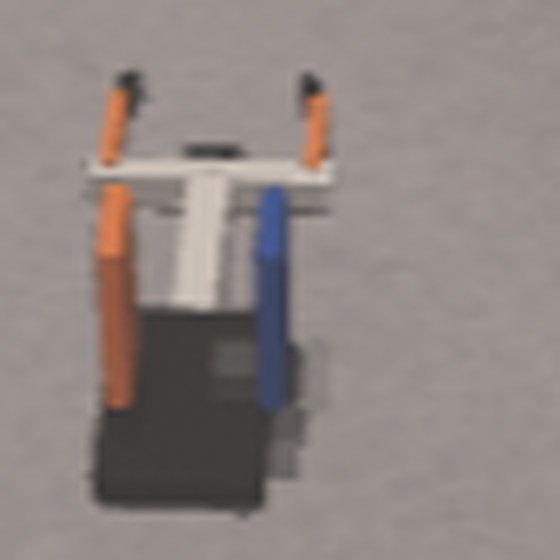

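View pics/d3.png

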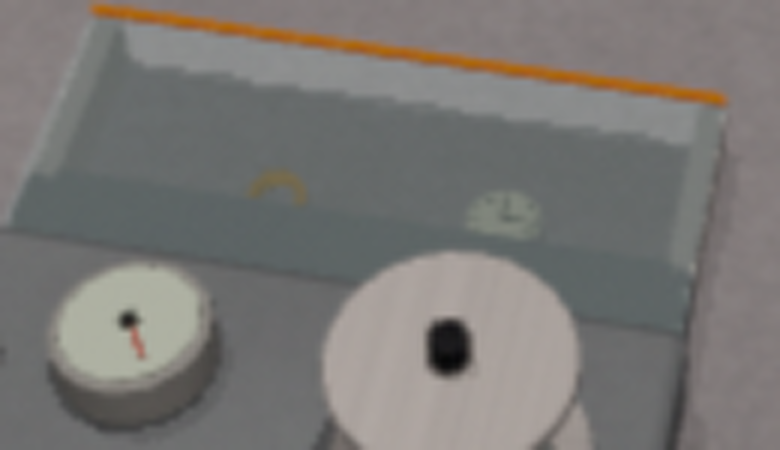

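View pics/d4.png

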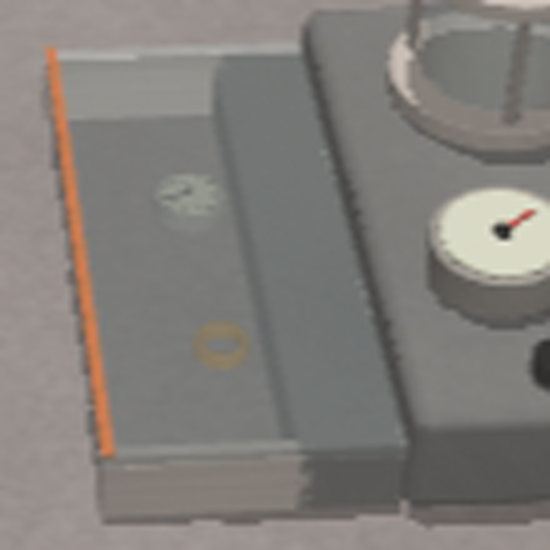

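```bash
python3 - <<'E'
from h import *
s=load("scene0");d=load("side0")
def S(u,v,k,ou,ov): return (u+.5)/k+ou-.5,(v+.5)/k+ov-.5
def tri(a,b):
    o1,d1=ray(s,*a);o2,d2=ray(d,*b)
    A=np.stack([d1,-d2],1);t=np.linalg.lstsq(A,o2-o1,rcond=None)[0]
    p,q=o1+d1*t[0],o2+d2*t[1];return ((p+q)/2).round(4),round(np.linalg.norm(p-q),4)
D1=lambda u,v:S(u,v,10,195,180);D2=lambda u,v:S(u,v,8,230,215);D3=lambda u,v:S(u,v,6,165,228);D4=lambda u,v:S(u,v,5,290,185)
print("trig top",onz(s,*D1(248,74),.074).round(4),onz(d,*D2(113,220),.074).round(4),tri(D1(248,74),D2(113,220)))
print("palm top",onz(s,*D1(195,178),.074).round(4),onz(d,*D2(272,222),.074).round(4),tri(D1(195,178),D2(272,222)))
print("jawtipL",onz(s,*D1(703,298),.013).round(4),onz(d,*D2(128,80),.013).round(4),tri(D1(703,298),D2(128,80)))
print("jawtipR",onz(s,*D1(650,435),.013).round(4),onz(d,*D2(312,84),.013).round(4),tri(D1(650,435),D2(312,84)))
print("bar L top",onz(s,*D1(572,246),.012),onz(d,*D2(95,170),.012))
print("bar R top",onz(s,*D1(506,420),.012),onz(d,*D2(330,170),.012))
print("foot far-left corner",onz(s,*D1(105,300),.012),onz(d,*D2(98,490),.012))
print("foot right rear",onz(s,*D1(320,350),.012),onz(d,*D2(265,495),.012))
print("edge low y",tri(D3(95,10),D4(108,457)),onz(s,*D3(95,10),.036),onz(d,*D4(108,457),.036))
print("edge high y",tri(D3(725,98),D4(52,48)),onz(s,*D3(725,98),.036),onz(d,*D4(52,48),.036))
print("watch",tri(D3(504,216),D4(190,195)),onz(s,*D3(504,216),.01),onz(d,*D4(190,195),.01))
print("ring",onz(d,*D4(221,346),.008),onz(s,*D3(278,195),.008))
print("mat side",[onz(d,270,161,.0005)])
im=d["img"]; 
E
```

```text
trig top [ 0.4576 -0.1471  0.074 ] [ 0.4571 -0.1493  0.074 ] (array([ 0.4568, -0.1476,  0.0728]), np.float64(0.0006))
palm top [ 0.5001 -0.1514  0.074 ] [ 0.5    -0.1532  0.074 ] (array([ 0.4998, -0.1518,  0.0731]), np.float64(0.0007))
jawtipL [ 0.466  -0.0144  0.013 ] [ 0.4608 -0.0159  0.013 ] (array([ 0.4618, -0.0143,  0.0103]), np.float64(0.003))
jawtipR [ 0.5202 -0.0201  0.013 ] [ 0.5166 -0.0218  0.013 ] (array([ 0.5173, -0.0201,  0.0108]), np.float64(0.0018))
bar L top [ 0.45124369 -0.05629555  0.012     ] [ 0.45029964 -0.05602686  0.012     ]
bar R top [ 0.52074989 -0.06154833  0.012     ] [ 0.51994838 -0.0609691   0.012     ]
foot far-left corner [ 0.4953822  -0.18583274  0.012     ] [ 0.44972651 -0.1893707   0.012     ]
foot right rear [ 0.50377253 -0.1197554   0.012     ] [ 0.4949886  -0.19444259  0.012     ]
edge low y (array([ 0.5967, -0.2235,  0.0354]), np.float64(0.0002)) [ 0.5970871 -0.2231912  0.036    ] [ 0.5967245  -0.22423534  0.036     ]
edge high y (array([0.6012, 0.0644, 0.0386]), np.float64(0.0004)) [0.59895619 0.06434437 0.036     ] [0.60177003 0.0677623  0.036     ]
watch (array([ 0.6605, -0.0235,  0.0111]), np.float64(0.0014)) [ 0.65901057 -0.0234211   0.01      ] [ 0.66117548 -0.02288376  0.01      ]
ring [ 0.66061268 -0.12939588  0.008     ] [ 0.6631745  -0.12354077  0.008     ]
mat side [array([5.36259348e-01, 2.84426221e-01, 5.00000000e-04])]
```

Checks: the two-view heights come out at 0.073 for the 0.074 plates, 0.035–0.039 for the shelf edge and 0.011 for the dial, and the bar length is 70 mm against the given 72.

- Reacher: origin ≈ (0.477,-0.150), yaw ≈ 86°.
- Tester: yaw ≈ -0.6°, mouth x ≈ 0.598.
- Watch: ≈ (0.661,-0.023).
- Ring: ≈ (0.661,-0.127).
- Mat: (0.537,0.284).

Next I move over the reacher.

{"name": "drive_tool", "arguments": {
  "commands": [
    [-3.26,-1.87,0,0,0,0,1],
    [-3.26,-1.87,0,0,0,0,1],
    [-3.26,-1.87,0,0,0,0,1],
    [-3.26,-1.87,0,0,0,0,1],
    [-3.26,-1.87,0,0,0,0,1],
    [-3.26,-1.87,0,0,0,0,1],
    [-3.26,-1.87,0,0,0,6.7,1],
    [-3.1,-2.2,0,0,0,6.7,1],
    [-2.9,-2.5,0,0,0,6.7,1],
    [0,0,0,0,0,6.7,1],
    [0,0,0,0,0,6.7,1],
    [0,0,0,0,0,6.7,1],
    [0,0,0,0,0,6.7,1],
    [0,0,0,0,0,6.7,1],
    [0,0,0,0,0,6.7,1],
    [0,0,0,0,0,6.7,1],
    [0,0,0,0,0,6.7,1],
    [0,0,0,0,0,6.7,1]
  ]
}}

```text
time_s: 1.65
tool_pos: [0.3768, 0.3868, 0.292]
tool_rot: [-180.0, 0.0, 86.1]
force: [0.5, 0.8, -0.3]
grip_width: 0.087
```

```bash
cat > m.py <<'E'
import numpy as np,sys
from cell import env
def shift(x,y,z,yaw=None):
    o=env.get_obs();p=o["tool_pos"];a=np.radians(o["tool_rot"][2])
    d=np.array([x,y,z])-p
    print("pos",p.round(4),"rot",o["tool_rot"].round(2),"t",round(o["time_s"],2),"w",round(o["grip_width"],4),"F",o["force"].round(1),"q",o["qpos"].round(0))
    print("tool shift cm:",(100*np.array([d[0]*np.cos(a)+d[1]*np.sin(a),d[0]*np.sin(a)-d[1]*np.cos(a),-d[2]])).round(2),"norm",round(100*np.linalg.norm(d),2), "rz", None if yaw is None else round(o["tool_rot"][2]-yaw,2))
if __name__=="__main__": shift(*map(float,sys.argv[1:]))
E
python3 m.py 0.477 -0.150 0.22 86
```

```text
pos [0.3768 0.3868 0.292 ] rot [-1.7998e+02  3.0000e-02  8.6100e+01] t 1.65 w 0.087 F [ 0.5  0.8 -0.3] q [-59.   5.  11.  99.  -1.  76. -52.]
tool shift cm: [-52.87  13.65   7.2 ] norm 55.08 rz 0.1
```

{"name": "drive_tool", "arguments": {
  "commands": [
    [-3.3,0.85,0.45,0,0,0,1],
    [-3.3,0.85,0.45,0,0,0,1],
    [-3.3,0.85,0.45,0,0,0,1],
    [-3.3,0.85,0.45,0,0,0,1],
    [-3.3,0.85,0.45,0,0,0,1],
    [-3.3,0.85,0.45,0,0,0,1],
    [-3.3,0.85,0.45,0,0,0,1],
    [-3.3,0.85,0.45,0,0,0,1],
    [-3.3,0.85,0.45,0,0,0,1],
    [-3.3,0.85,0.45,0,0,0,1],
    [-3.3,0.85,0.45,0,0,0,1],
    [-3.3,0.85,0.45,0,0,0,1],
    [-3.3,0.85,0.45,0,0,0,1],
    [-3.3,0.85,0.45,0,0,0,1],
    [-3.3,0.85,0.45,0,0,0,1],
    [-3.3,0.85,0.45,0,0,0,1],
    [0,0,0,0,0,0,1]
  ]
}}

```text
time_s: 3.07
tool_pos: [0.4791, -0.1558, 0.22]
tool_rot: [180.0, 0.3, 85.9]
force: [0.1, 0.2, 0.2]
grip_width: 0.0872
```

```bash
python3 m.py 0.477 -0.150 0.101 86; cat > snap.py <<'E'
import sys,cv2,pickle
from cell import env
for a in sys.argv[1:]:
    n=a.rstrip("0123456789")
    c=env.read_camera(n);cv2.imwrite(f"pics/{a}.png",c["img"]);pickle.dump(c,open(f"pics/{a}.pkl","wb"))
E
python3 snap.py wrist1
```

```text
pos [ 0.4791 -0.1558  0.22  ] rot [179.98   0.27  85.92] t 3.07 w 0.0872 F [0.1 0.2 0.2] q [-30.   3.  46. 110.  -2.  67.  13.]
tool shift cm: [ 0.56 -0.25 11.9 ] norm 11.92 rz -0.08
```

View pics/wrist1.png

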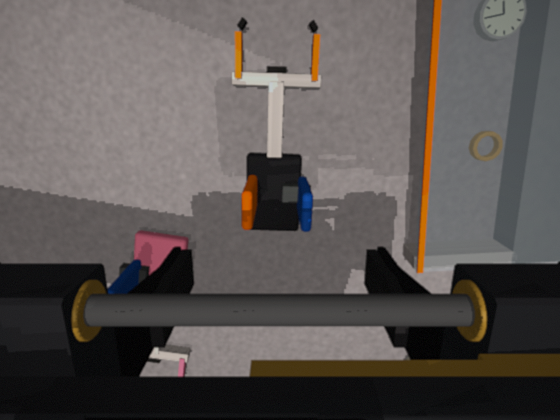

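The wrist view shows the true reacher from above: foot (274,192), bar ends (233,79)–(321,81), trigger (249,203), palm plate (306,204). The watch dial is at (502,15) and the ring at (487,146).

```bash
python3 - <<'E'
from h import *
c=load("wrist1");im=c["img"]
f=lambda n,u,v,z:print(n,onz(c,u,v,z).round(4))
for n,lo,hi in [("or",(5,170,110),(20,255,255)),("bl",(105,150,60),(125,255,255))]:
    print(n,[(x[1],x[2]) for x in blobs(mask(im,lo,hi),30)[0]])
f("barL",233,81,.012);f("barR",321,81,.012)
f("pad",276.5,69,.012)
f("footFL",248,155,.012);f("footFR",301,155,.012)
f("tipL",242,24,.013);f("tipR",313,27,.013)
f("watch",502,15,.010);f("ring",487,146,.008)
f("edge lo",422,270,.036);f("edge hi",438,2,.036)
a=cv2.resize(im[0:260,220:340],None,fx=2.3,fy=2.3,interpolation=cv2.INTER_CUBIC)
b=cv2.resize(im[140:240,230:330],None,fx=5.9,fy=5.9,interpolation=cv2.INTER_CUBIC)
cv2.imwrite("pics/e1.png",b)
E
```

```text
or [([417, 0, 25, 273, 1853], [428.8, 130.5]), ([235, 31, 7, 47, 285], [238.3, 53.3]), ([311, 34, 9, 47, 297], [315.1, 56.2]), ([242, 176, 13, 54, 477], [247.1, 204.8]), ([476, 289, 10, 27, 99], [481.0, 302.5]), ([475, 319, 12, 22, 102], [481.5, 330.0]), ([73, 328, 10, 13, 63], [76.9, 333.8])]
bl [([299, 177, 13, 54, 520], [305.2, 204.4]), ([108, 260, 30, 34, 176], [121.2, 277.2])]
barL [ 0.449  -0.0583  0.012 ]
barR [ 0.5193 -0.0634  0.012 ]
pad [ 0.4844 -0.0519  0.012 ]
footFL [ 0.4552 -0.1182  0.012 ]
footFR [ 0.5001 -0.1214  0.012 ]
tipL [ 0.4605 -0.0181  0.013 ]
tipR [ 0.5145 -0.0241  0.013 ]
watch [ 0.6597 -0.0257  0.01  ]
ring [ 0.6595 -0.1258  0.008 ]
edge lo [ 0.598  -0.2246  0.036 ]
edge hi [ 0.5994 -0.0187  0.036 ]
```

View pics/e1.png

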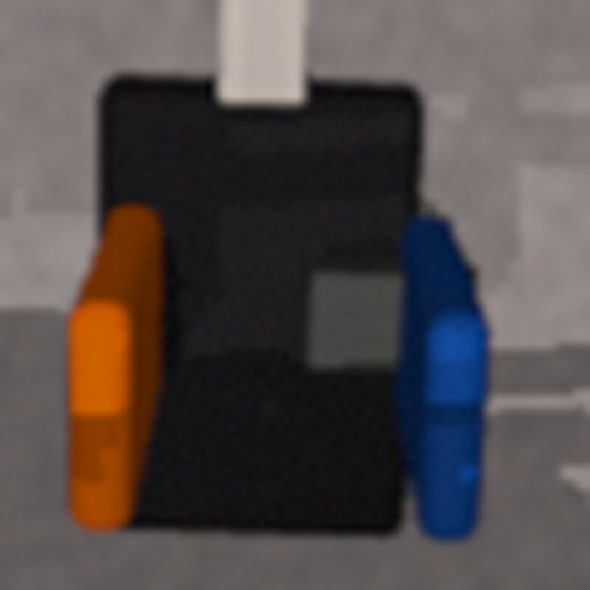

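```bash
python3 - <<'E'
from h import *
c=load("wrist1")
S=lambda u,v:((u+.5)/5.9+229.5,(v+.5)/5.9+139.5)
a=onz(c,*S(70,415),.074);b=onz(c,*S(487,428),.074);print(a,b,np.linalg.norm(a-b))
print(onz(c,*S(130,415),.074),onz(c,*S(430,428),.074))
bar=(onz(c,233,81,.012)+onz(c,321,81,.012))/2;y=onz(c,233,81,.012)-onz(c,321,81,.012)
print("yaw",np.degrees(np.arctan2(-y[0],y[1])),bar, np.linalg.norm(y))
yaw=np.radians(85.8);x=np.array([np.cos(yaw),np.sin(yaw)])
print("org from bar",bar[:2]-.092*x,"plates mid",(a+b)[:2]/2)
E
```

```text
[ 0.45282141 -0.14773329  0.074     ] [ 0.50258404 -0.15296543  0.074     ] 0.050036937685383746
[ 0.45999182 -0.1482511   0.074     ] [ 0.49575887 -0.15247255  0.074     ]
yaw 85.87092305732234 [ 0.48413033 -0.06087718  0.012     ] 0.07049802308483154
org from bar [ 0.47739242 -0.15263011] plates mid [ 0.47770272 -0.15034936]
```

{"name": "drive_tool", "arguments": {
  "commands": [
    [0.25,0,3,0,0,0,1],
    [0.23,0,3,0,0,0,1],
    [0,0,2,0,0,0,1],
    [0,0,2,0,0,0,1],
    [0,0,1,0,0,0,1],
    [0,0,0.9,0,0,0,1],
    [0,0,0,0,0,0,1],
    [0,0,0,0,0,0,1]
  ]
}}

```text
time_s: 3.78
tool_pos: [0.4804, -0.1435, 0.1016]
tool_rot: [180.0, -0.0, 86.5]
force: [0.2, -0.4, 0.0]
grip_width: 0.0872
```

{"name": "drive_tool", "arguments": {
  "commands": [
    [0,0,0,0,0,0,0.65],
    [0,0,0,0,0,0,0.6],
    [0,0,0,0,0,0,0.5],
    [0,0,0,0,0,0,0.5],
    [0,0,0,0,0,0,0.5],
    [0,0,0,0,0,0,0.5]
  ],
  "force": 5
}}

```text
time_s: 4.28
tool_pos: [0.4802, -0.1437, 0.1015]
tool_rot: [180.0, -0.0, 86.4]
force: [0.5, -0.6, -0.0]
grip_width: 0.0558
```

```bash
python3 m.py 0.477 -0.150 0.101 86;python3 snap.py wrist2 scene2
```

```text
pos [ 0.4802 -0.1437  0.1015] rot [ 1.7997e+02 -1.0000e-02  8.6430e+01] t 4.28 w 0.0558 F [ 0.5 -0.6 -0. ] q [-27.  14.  45. 117. -12.  54.  21.]
tool shift cm: [-0.65 -0.28  0.05] norm 0.71 rz 0.43
```

View pics/wrist2.png

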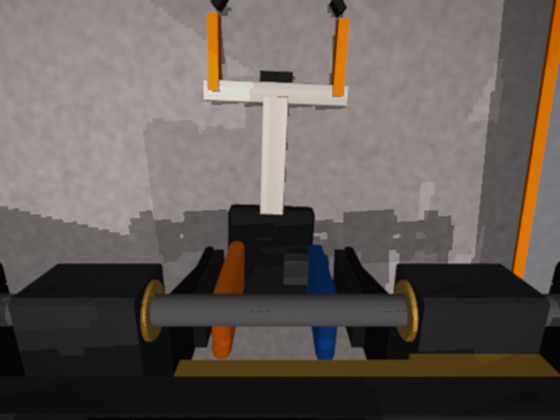

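The fingers are around both plates but still closing, and I'm about 7 mm too far forward. I'll correct that and then close gently.

{"name": "drive_tool", "arguments": {
  "commands": [
    [-0.7,0,0,0,0,0,0.6],
    [0,0,0,0,0,0,0.55],
    [0,0,0,0,0,0,0.45],
    [0,0,0,0,0,0,0.45],
    [0,0,0,0,0,0,0.45],
    [0,0,0,0,0,0,0.45],
    [0,0,0,0,0,0,0.45]
  ],
  "force": 5
}}

```text
time_s: 4.97
tool_pos: [0.4798, -0.1507, 0.1013]
tool_rot: [180.0, 0.0, 86.4]
force: [-0.2, -1.0, -0.8]
grip_width: 0.0508
```

```bash
python3 m.py 0.477 -0.150 0.101 86;python3 snap.py wrist3; python3 - <<'E'
from h import *
c=load("wrist3");im=c["img"]
cv2.imwrite("pics/e3.png",cv2.resize(im[0:380,180:380],None,fx=1.57,fy=1.57,interpolation=cv2.INTER_CUBIC))
cv2.imwrite("pics/e4.png",cv2.resize(im[50:240,190:370],None,fx=3.1,fy=3.1,interpolation=cv2.INTER_CUBIC))
E
```

```text
pos [ 0.4798 -0.1507  0.1013] rot [1.7998e+02 1.0000e-02 8.6430e+01] t 4.97 w 0.0508 F [-0.2 -1.  -0.8] q [-26.  14.  45. 117. -12.  54.  22.]
tool shift cm: [ 0.06 -0.28  0.03] norm 0.29 rz 0.43
```

View pics/e4.png

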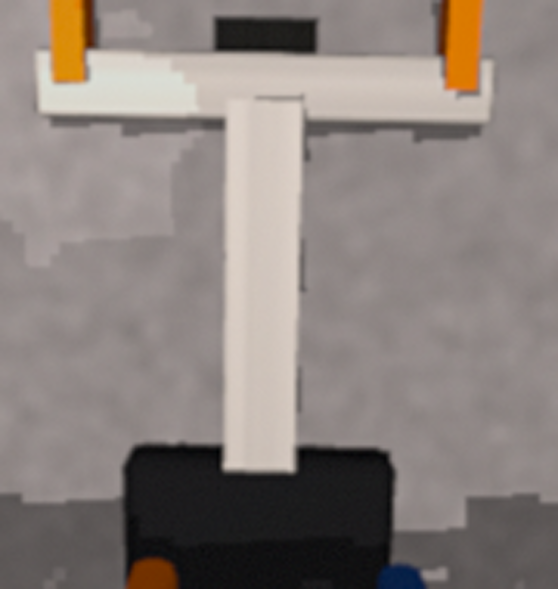

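View pics/wrist3.png

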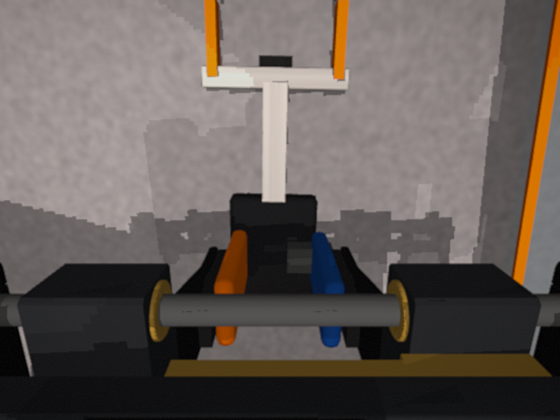

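{"name": "drive_tool", "arguments": {
  "commands": [
    [0,0,0,0,0,0,0.45],
    [0,0,0,0,0,0,0.45],
    [0,0,0,0,0,0,0.45]
  ],
  "force": 5
}}

```text
time_s: 5.27
tool_pos: [0.4798, -0.1505, 0.1012]
tool_rot: [180.0, -0.0, 86.4]
force: [1.2, -0.5, -1.2]
grip_width: 0.051
```

```bash
python3 - <<'E'
from h import *
from cell import env
o=env.get_obs();p=o["tool_pos"];a=np.radians(o["tool_rot"][2]);print(p,o["tool_rot"],o["grip_width"],o["force"])
c=load("wrist3")
S=lambda u,v:((u+.5)/3.1+189.5,(v+.5)/3.1+49.5)
X=np.array([np.cos(a),np.sin(a)]);Y=np.array([-X[1],X[0]])
def rel(n,u,v,z):
    q=onz(c,*S(u,v),z)[:2]-p[:2];print(n,(1000*np.array([q@X,q@Y])).round(1))
rel("barL bk top",40,112,.012);rel("barR bk top",488,120,.012);rel("barL fr",40,54,.012);rel("barR fr",492,62,.012)
rel("pad fr",216+50,18,.013);rel("footL",127,455,.012);rel("footR",393,455,.012)
rel("jawLout",50,80,.013);rel("jawRout",483,88,.013)
E
```

```text
[ 0.47979467 -0.15053279  0.10124641] [ 1.79986018e+02 -9.52203487e-03  8.64434651e+01] 0.051045086473011 [ 1.1971706  -0.47097957 -1.23218879]
barL bk top [87.2 37.4]
barR bk top [ 85.9 -33. ]
barL fr [95.7 36.9]
barR fr [ 94.4 -33.1]
pad fr [100.6   1.9]
footL [31.5 26. ]
footR [ 31.4 -19.7]
jawLout [91.8 35.4]
jawRout [ 90.6 -31.7]
```

Held lightly: width 51.0 mm, so the palm plate is at about -29 and the trigger hasn't been squeezed. I slide it away from the pink one, then turn it in front of the gap.

{"name": "drive_tool", "arguments": {
  "commands": [
    [0.6,-0.3,0,0,0,0,0.45],
    [1.2,-0.5,0,0,0,0,0.45],
    [1.4,-0.6,0,0,0,0,0.45],
    [1.4,-0.6,0,0,0,0,0.45],
    [1.4,-0.6,0,0,0,0,0.45],
    [1.4,-0.6,0,0,0,0,0.45],
    [0.9,-0.4,0,0,0,0,0.45],
    [0.5,-0.26,0,0,0,0,0.45],
    [0,0,0,0,0,0,0.45]
  ]
}}

```text
time_s: 6.02
tool_pos: [0.446, -0.0586, 0.1012]
tool_rot: [-180.0, -0.1, 86.6]
force: [1.1, 0.6, -1.9]
grip_width: 0.0509
```

```bash
python3 m.py 0.448 -0.055 0.101 0
```

```text
pos [ 0.446  -0.0586  0.1012] rot [-1.7996e+02 -1.0000e-01  8.6560e+01] t 6.02 w 0.0509 F [ 1.1  0.6 -1.9] q [-37.   6.  43. 124.  -5.  52.   6.]
tool shift cm: [0.37 0.17 0.02] norm 0.41 rz 86.56
```

{"name": "drive_tool", "arguments": {
  "commands": [
    [0,0,0,0,0,2,0.45],
    [0,0,0,0,0,4,0.45],
    [0,0,0,0,0,5,0.45],
    [0,0,0,0,0,5,0.45],
    [0,0,0,0,0,5,0.45],
    [0,0,0,0,0,5,0.45],
    [0,0,0,0,0,5,0.45],
    [0,0,0,0,0,5,0.45],
    [0,0,0,0,0,5,0.45],
    [0,0,0,0,0,5,0.45],
    [0,0,0,0,0,5,0.45],
    [0,0,0,0,0,5,0.45],
    [0,0,0,0,0,5,0.45],
    [0,0,0,0,0,5,0.45],
    [0,0,0,0,0,5,0.45],
    [0,0,0,0,0,5,0.45],
    [0,0,0,0,0,5,0.45],
    [0,0,0,0,0,3.5,0.45],
    [0,0,0,0,0,1.8,0.45],
    [0,0,0,0,0,0,0.45]
  ]
}}

```text
time_s: 7.68
tool_pos: [0.4466, -0.0609, 0.1012]
tool_rot: [180.0, 0.0, 0.1]
force: [0.8, -0.3, -1.2]
grip_width: 0.051
```

```bash
python3 m.py 0.446 -0.027 0.101 0.3; python3 snap.py wrist4 scene4 side4
```

```text
pos [ 0.4466 -0.0609  0.1012] rot [1.7999e+02 0.0000e+00 5.0000e-02] t 7.68 w 0.051 F [ 0.8 -0.3 -1.2] q [-44.   7.  51. 124.  -7.  52. -79.]
tool shift cm: [-0.06 -3.39  0.02] norm 3.39 rz -0.25
```

View pics/wrist4.png

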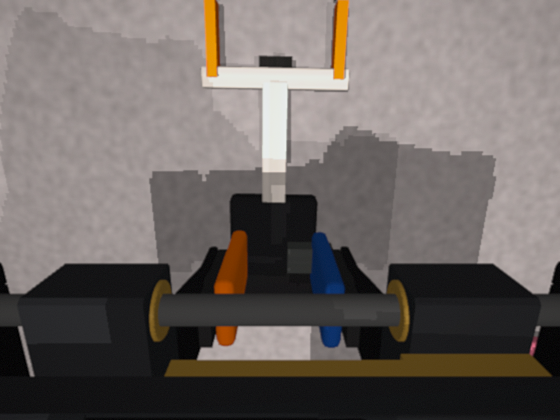

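View pics/scene4.png

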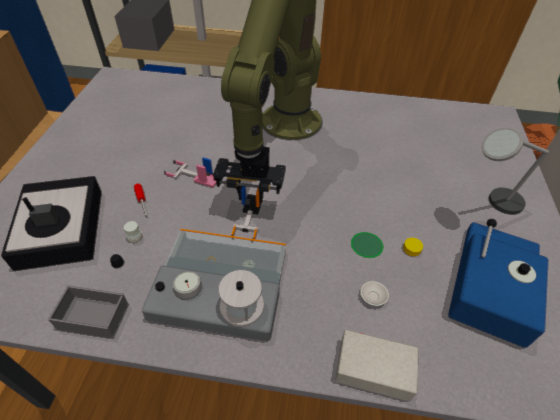

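{"name": "drive_tool", "arguments": {
  "commands": [
    [0,-0.5,0,0,0,0,0.45],
    [0,-1.0,0,0,0,0,0.45],
    [0,-1.0,0,0,0,0,0.45],
    [0,-0.6,0,0,0,0,0.45],
    [0,-0.3,0,0,0,-0.2,0.45],
    [2,0,0,0,0,0,0.45],
    [1.8,0,0,0,0,0,0.45],
    [1.2,0,0,0,0,0,0.45],
    [0,0,0,0,0,0,0.45],
    [0,0,0,0,0,0,0.45]
  ]
}}

```text
time_s: 8.67
tool_pos: [0.4962, -0.0265, 0.1009]
tool_rot: [179.9, 0.1, 0.3]
force: [-1.1, -0.0, -2.6]
grip_width: 0.0508
```

```bash
python3 m.py 0.541 -0.027 0.101 0.3; python3 snap.py wrist5 scene5 side5;python3 - <<'E'
from h import *
s=load("scene5")["img"];d=load("side5")["img"]
cv2.imwrite("pics/f1.png",cv2.resize(s[205:280,205:290],None,fx=8,fy=8,interpolation=cv2.INTER_CUBIC))
cv2.imwrite("pics/f2.png",cv2.resize(d[185:265,270:360],None,fx=7,fy=7,interpolation=cv2.INTER_CUBIC))
E
```

```text
pos [ 0.4962 -0.0265  0.1009] rot [1.7994e+02 8.0000e-02 3.4000e-01] t 8.67 w 0.0508 F [-1.1 -0.  -2.6] q [-43.  14.  48. 118. -13.  54. -78.]
tool shift cm: [ 4.48  0.08 -0.01] norm 4.48 rz 0.04
```

View pics/f1.png

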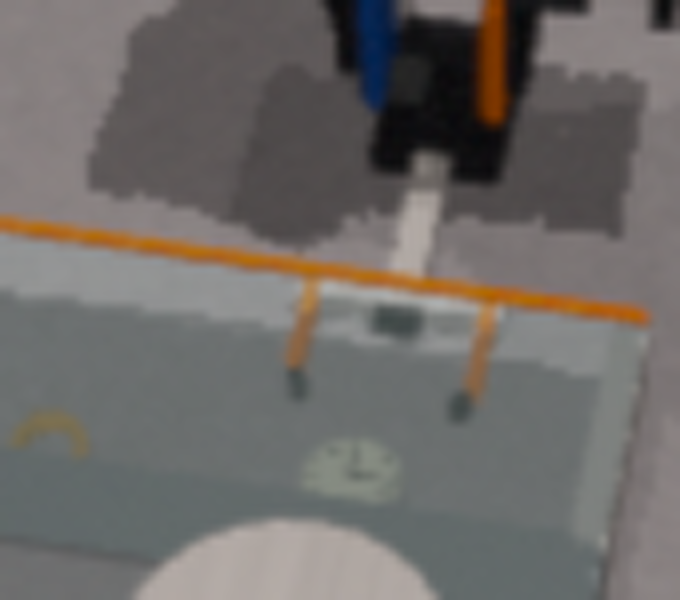

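View pics/f2.png

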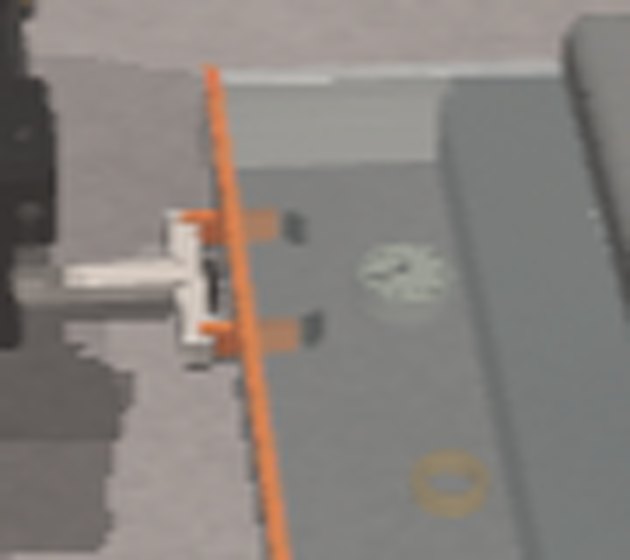

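View pics/wrist5.png

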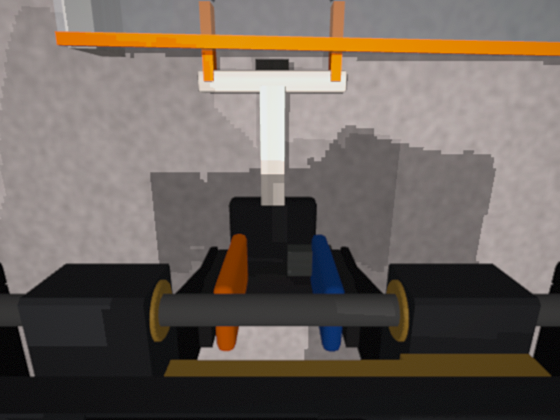

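```bash
python3 - <<'E'
from h import *
s=load("scene5");d=load("side5")
A=lambda u,v:((u+.5)/8+204.5,(v+.5)/8+204.5);B=lambda u,v:((u+.5)/7+269.5,(v+.5)/7+184.5)
for n,c,T,l,r,w in [("scene",s,A,(459,407),(298,383),(352,472)),("side",d,B,(293,228),(313,328),(404,275))]:
    L=onz(c,*T(*l),.011);R=onz(c,*T(*r),.011);W=onz(c,*T(*w),.01)
    print(n,"L",L.round(4),"R",R.round(4),"mid",((L+R)/2).round(4),"W",W.round(4))
E
```

```text
scene L [0.6283 0.0064 0.011 ] R [ 0.6275 -0.0482  0.011 ] mid [ 0.6279 -0.0209  0.011 ] W [ 0.659  -0.0235  0.01  ]
side L [0.6245 0.0038 0.011 ] R [ 0.625  -0.0511  0.011 ] mid [ 0.6247 -0.0237  0.011 ] W [ 0.6603 -0.0238  0.01  ]
```

Lateral: scene says the jaw mid is 2.6 mm to +y of the watch, side says 0. I split the difference with 1.5 mm; the clearance is 6 mm each side. Advancing 40 mm, then fine steps.

{"name": "drive_tool", "arguments": {
  "commands": [
    [0.5,0.15,0,0,0,0,0.45],
    [0.8,0,0,0,0,0,0.45],
    [0.8,0,0,0,0,0,0.45],
    [0.7,0,0,0,0,0,0.45],
    [0.5,0,0,0,0,0,0.45],
    [0.4,0,0,0,0,0,0.45],
    [0.2,0,0,0,0,0,0.45],
    [0,0,0,0,0,0,0.45],
    [0,0,0,0,0,0,0.45]
  ]
}}

```text
time_s: 9.57
tool_pos: [0.5354, -0.0276, 0.1011]
tool_rot: [180.0, 0.0, 0.3]
force: [1.0, -0.1, -2.0]
grip_width: 0.0509
```

```bash
cat > crop.py <<'E'
import sys
from h import *
k=sys.argv[1]
s=load("scene"+k)["img"];d=load("side"+k)["img"]
a=cv2.resize(s[225:285,215:285],None,fx=8,fy=8,interpolation=cv2.INTER_CUBIC)
b=cv2.resize(d[200:260,290:350],None,fx=8,fy=8,interpolation=cv2.INTER_CUBIC)
cv2.imwrite(f"pics/g{k}.png",np.hstack([a[:480,:560],b[:480,:240]]) if 0 else a)
cv2.imwrite(f"pics/k{k}.png",b)
E
python3 m.py 0.541 -0.028 0.101 0.3; python3 snap.py scene6 side6; python3 crop.py 6
```

```text
pos [ 0.5354 -0.0276  0.1011] rot [1.7999e+02 3.0000e-02 3.3000e-01] t 9.57 w 0.0509 F [ 1.  -0.1 -2. ] q [-40.  19.  46. 112. -17.  55. -75.]
tool shift cm: [0.56 0.05 0.01] norm 0.57 rz 0.03
```

View pics/g6.png

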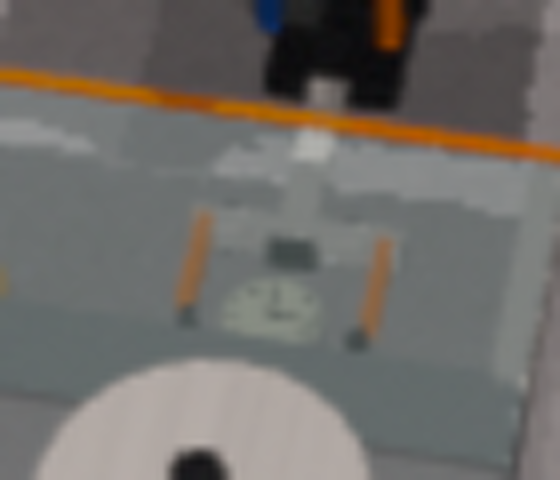

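View pics/k6.png

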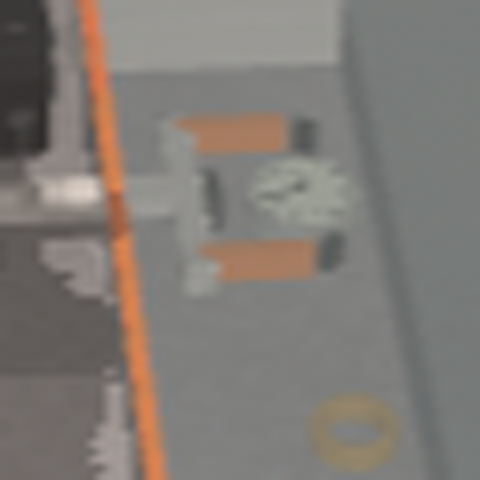

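{"name": "drive_tool", "arguments": {
  "commands": [
    [0.2,0.07,0,0,0,0,0.45],
    [0.2,0,0,0,0,0,0.45],
    [0.15,0,0,0,0,0,0.45],
    [0,0,0,0,0,0,0.45],
    [0,0,0,0,0,0,0.45]
  ]
}}

```text
time_s: 10.08
tool_pos: [0.5412, -0.0281, 0.1013]
tool_rot: [180.0, -0.0, 0.3]
force: [0.3, 0.2, -2.6]
grip_width: 0.0509
```

```bash
python3 m.py 0.541 -0.028 0.101 0.3; python3 snap.py scene7 side7; python3 crop.py 7
```

```text
pos [ 0.5412 -0.0281  0.1013] rot [180.    -0.     0.34] t 10.08 w 0.0509 F [ 0.3  0.2 -2.6] q [-40.  20.  46. 112. -18.  55. -75.]
tool shift cm: [-0.02 -0.01  0.03] norm 0.03 rz 0.04
```

View pics/g7.png

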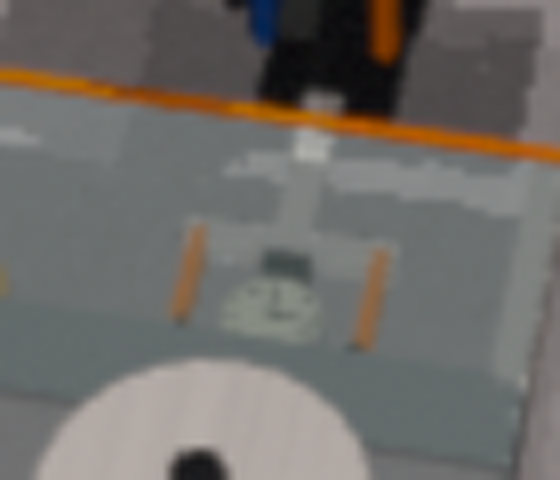

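View pics/k7.png

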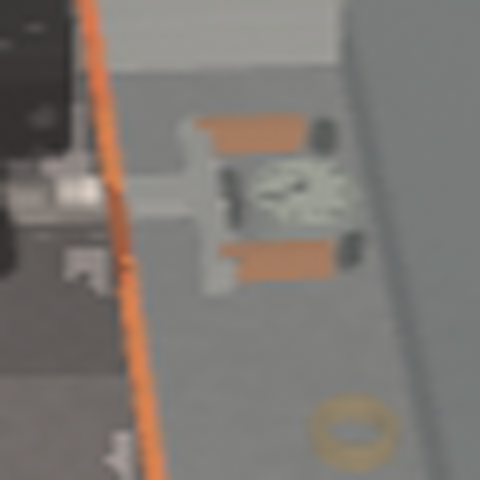

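{"name": "drive_tool", "arguments": {
  "commands": [
    [0.1,0,0,0,0,0,0.45],
    [0,0,0,0,0,0,0.45],
    [0,0,0,0,0,0,0.45]
  ]
}}

```text
time_s: 10.43
tool_pos: [0.5421, -0.0281, 0.1013]
tool_rot: [-180.0, -0.0, 0.3]
force: [0.4, -0.4, -2.8]
grip_width: 0.0509
```

{"name": "drive_tool", "arguments": {
  "commands": [
    [0.08,0,0,0,0,0,0.45],
    [0,0,0,0,0,0,0.45],
    [0,0,0,0,0,0,0.45]
  ]
}}

```text
time_s: 10.68
tool_pos: [0.5429, -0.0281, 0.1013]
tool_rot: [-180.0, -0.0, 0.3]
force: [0.1, 0.4, -2.0]
grip_width: 0.0509
```

```bash
python3 m.py 0.541 -0.028 0.101 0.3; python3 snap.py scene8 side8; python3 crop.py 8
```

```text
pos [ 0.5429 -0.0281  0.1013] rot [-180.     -0.      0.34] t 10.68 w 0.0509 F [ 0.1  0.4 -2. ] q [-40.  20.  46. 111. -18.  56. -75.]
tool shift cm: [-0.19 -0.01  0.03] norm 0.19 rz 0.04
```

View pics/g8.png

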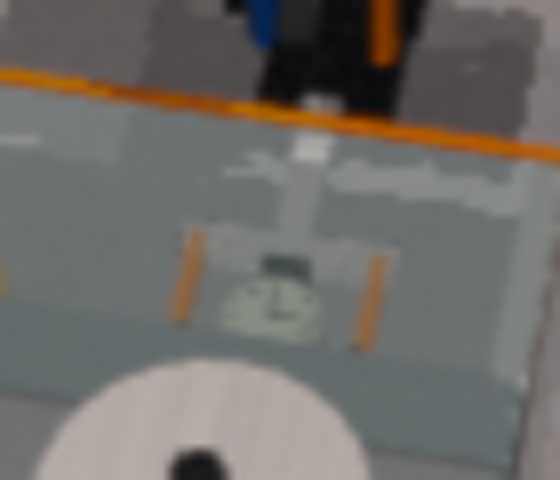

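View pics/k8.png

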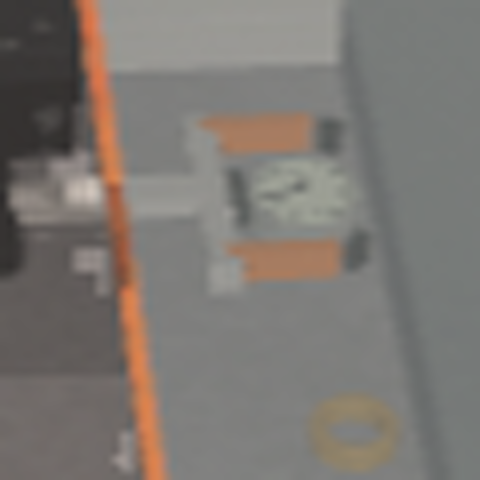

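Nearly touching: the pad edge is at ≈247 against the dial at 250 in the crop, and the watch hasn't moved. More half-millimetre steps, watching the force.

{"name": "drive_tool", "arguments": {
  "commands": [
    [0.06,0,0,0,0,0,0.45],
    [0,0,0,0,0,0,0.45],
    [0,0,0,0,0,0,0.45]
  ]
}}

```text
time_s: 11.03
tool_pos: [0.5435, -0.0281, 0.1013]
tool_rot: [-180.0, -0.0, 0.3]
force: [-0.4, -0.5, -1.4]
grip_width: 0.0507
```

{"name": "drive_tool", "arguments": {
  "commands": [
    [0.06,0,0,0,0,0,0.45],
    [0,0,0,0,0,0,0.45],
    [0,0,0,0,0,0,0.45]
  ]
}}

```text
time_s: 11.28
tool_pos: [0.544, -0.0281, 0.1012]
tool_rot: [-180.0, 0.0, 0.3]
force: [-0.2, -0.8, -1.1]
grip_width: 0.0508
```

```bash
python3 snap.py scene9 side9; python3 crop.py 9; cat > dial.py <<'E'
import sys
from h import *
for k in sys.argv[1:]:
    r=[]
    for n,(v0,v1,u0,u1) in [("side",(216,230,318,338)),("scene",(257,272,238,260))]:
        a=load(n+"6")["img"][v0:v1,u0:u1].astype(np.float32).mean(2)
        b=load(n+k)["img"][v0:v1,u0:u1].astype(np.float32).mean(2)
        t=a[3:-3,6:-4];m=cv2.matchTemplate(cv2.resize(b,None,fx=8,fy=8,interpolation=cv2.INTER_CUBIC),cv2.resize(t,None,fx=8,fy=8,interpolation=cv2.INTER_CUBIC),cv2.TM_CCOEFF_NORMED)
        _,s,_,l=cv2.minMaxLoc(m);r.append((n,round(s,3),(l[0]-48)/8,(l[1]-24)/8))
    print(k,r)
E
python3 dial.py 7 8 9;python3 m.py 0.541 -0.028 0.101 0.3
```

```text
7 [('side', 0.964, 0.0, 0.0), ('scene', 0.974, 0.0, 0.125)]
8 [('side', 0.956, 0.0, 0.0), ('scene', 0.974, 0.0, 0.125)]
9 [('side', 0.895, 0.25, 0.0), ('scene', 0.919, 0.0, 0.25)]
pos [ 0.544  -0.0281  0.1012] rot [-1.7999e+02  1.0000e-02  3.3000e-01] t 11.38 w 0.0507 F [-0.4  0.5 -1.9] q [-39.  20.  46. 111. -18.  56. -75.]
tool shift cm: [-0.3  -0.01  0.02] norm 0.3 rz 0.03
```

View pics/k9.png

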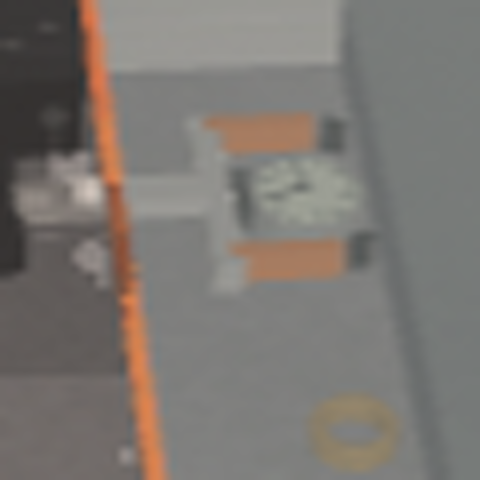

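The dial has now moved 0.25 px (≈0.6 mm) along with the pad, so the watch is seated, with under 1 N of push. Now I squeeze in small steps while the hand moves to the reacher's -y (tool +y) by half the travel.

{"name": "drive_tool", "arguments": {
  "commands": [
    [0,0,0,0,0,0,0.575],
    [0,0.1,0,0,0,0,0.55],
    [0,0.1,0,0,0,0,0.53],
    [0,0.1,0,0,0,0,0.51],
    [0,0,0,0,0,0,0.51],
    [0,0,0,0,0,0,0.51]
  ],
  "force": 24
}}

```text
time_s: 11.88
tool_pos: [0.5441, -0.0314, 0.1013]
tool_rot: [180.0, -0.0, 0.3]
force: [-0.5, -1.2, -2.2]
grip_width: 0.0451
```

```bash
python3 snap.py scene10 side10; python3 crop.py 10; python3 dial.py 10;python3 m.py 0.541 -0.028 0.101 0.3
```

```text
10 [('side', 0.798, 0.375, 0.0), ('scene', 0.915, 0.0, 0.375)]
pos [ 0.5441 -0.0312  0.1013] rot [ 1.8e+02 -1.0e-02  3.2e-01] t 11.98 w 0.0442 F [-0.4 -0.4 -1.6] q [-39.  21.  46. 111. -18.  56. -74.]
tool shift cm: [-0.31 -0.32  0.03] norm 0.45 rz 0.02
```

View pics/g10.png

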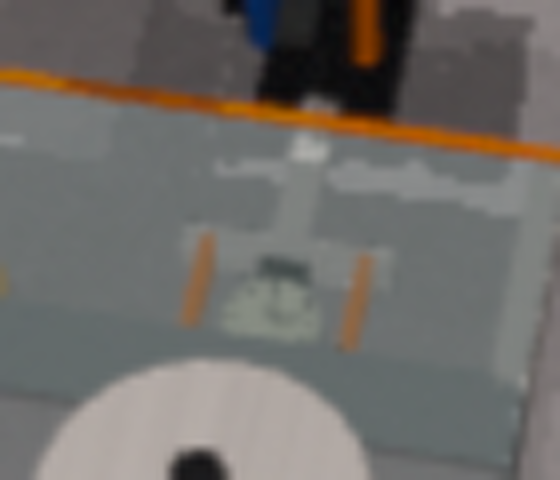

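View pics/k10.png

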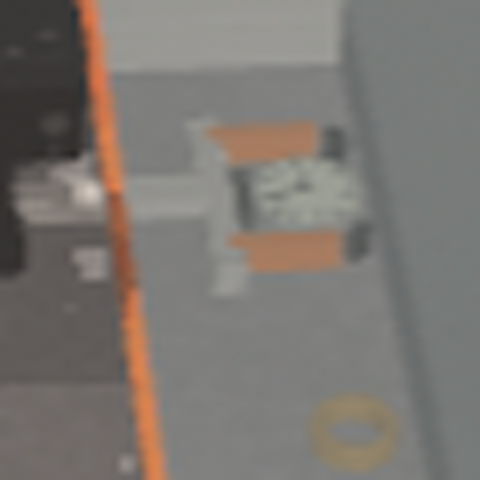

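The jaws are closing symmetrically about the watch. I'll finish the squeeze.

{"name": "drive_tool", "arguments": {
  "commands": [
    [0,0.1,0,0,0,0,0.485],
    [0,0.1,0,0,0,0,0.46],
    [0,0.08,0,0,0,0,0.44],
    [0,0.06,0,0,0,0,0.42],
    [0,0,0,0,0,0,0.4],
    [0,0,0,0,0,0,0.35],
    [0,0,0,0,0,0,0.3],
    [0,0,0,0,0,0,0.3],
    [0,0,0,0,0,0,0.3]
  ],
  "force": 24
}}

```text
time_s: 12.73
tool_pos: [0.5442, -0.0345, 0.1013]
tool_rot: [-180.0, -0.0, 0.3]
force: [-0.6, -0.9, -2.6]
grip_width: 0.0348
```

```bash
python3 snap.py scene11 side11; python3 crop.py 11; python3 dial.py 11;python3 m.py 0.541 -0.028 0.101 0.3
```

```text
11 [('side', 0.685, 0.5, -0.375), ('scene', 0.92, 0.375, 0.375)]
pos [ 0.5442 -0.0345  0.1013] rot [-1.8e+02 -1.0e-02  3.4e-01] t 12.83 w 0.0347 F [-0.  -0.6 -1.5] q [-39.  21.  46. 111. -18.  56. -74.]
tool shift cm: [-0.31 -0.65  0.03] norm 0.72 rz 0.04
```

View pics/g11.png

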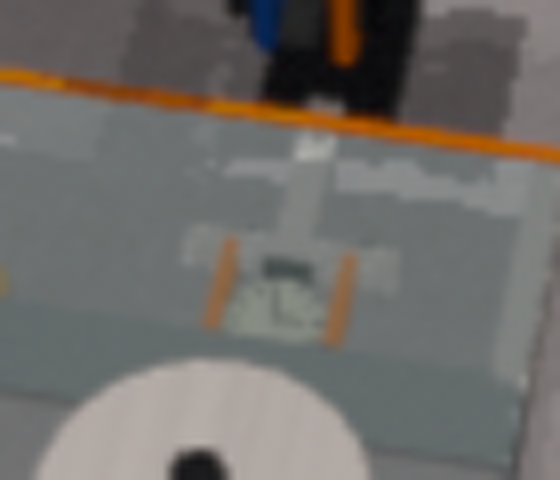

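View pics/k11.png

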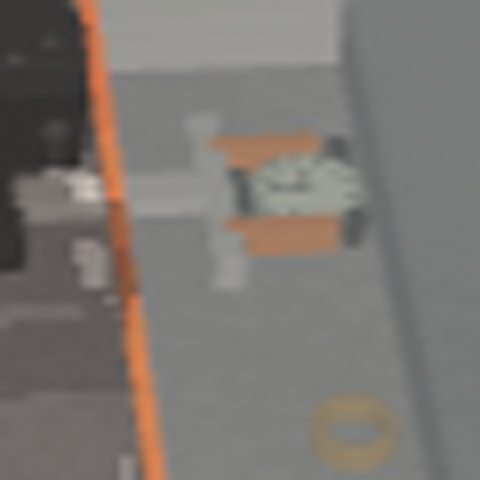

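The jaws grip the watch at both sides: width settled at 34.7 mm, set for ≈9 N per jaw, with the watch against the pad. I draw it straight out.

{"name": "drive_tool", "arguments": {
  "commands": [
    [-0.2,0,0,0,0,0,0.3],
    [-0.4,0,0,0,0,0,0.3],
    [-0.6,0,0,0,0,0,0.3],
    [-0.7,0,0,0,0,0,0.3],
    [-0.7,0,0,0,0,0,0.3],
    [-0.6,0,0,0,0,0,0.3],
    [-0.4,0,0,0,0,0,0.3],
    [-0.2,0,0,0,0,0,0.3],
    [0,0,0,0,0,0,0.3]
  ]
}}

```text
time_s: 13.58
tool_pos: [0.5054, -0.0346, 0.1013]
tool_rot: [-180.0, 0.0, 0.3]
force: [0.4, 0.7, -2.4]
grip_width: 0.0347
```

```bash
python3 snap.py scene12 side12; python3 crop.py 12; python3 m.py 0.447 -0.034 0.101 0.3
```

```text
pos [ 0.506  -0.0346  0.1013] rot [-1.7998e+02  1.0000e-02  3.5000e-01] t 13.68 w 0.0348 F [-0.5  0.2 -3. ] q [-42.  15.  48. 116. -14.  54. -76.]
tool shift cm: [-5.9  -0.09  0.03] norm 5.9 rz 0.05
```

View pics/g12.png

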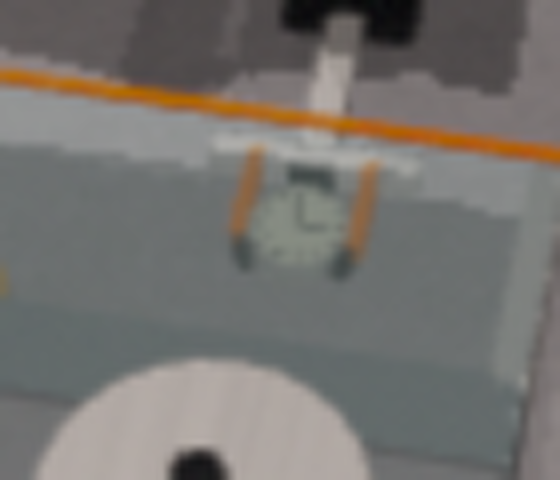

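View pics/k12.png

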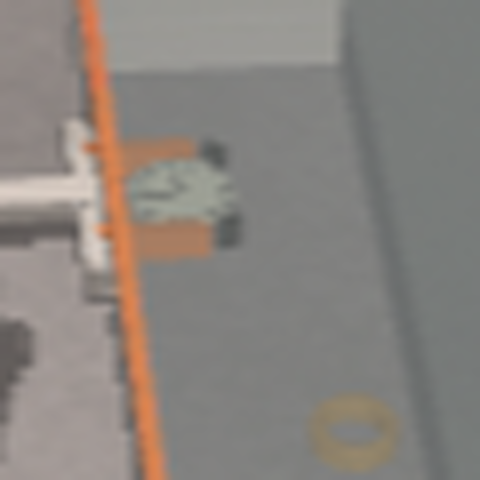

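The watch follows in the jaws. Continuing out.

{"name": "drive_tool", "arguments": {
  "commands": [
    [-0.3,0,0,0,0,0,0.3],
    [-0.6,0,0,0,0,0,0.3],
    [-0.8,0,0,0,0,0,0.3],
    [-0.8,0,0,0,0,0,0.3],
    [-0.8,0,0,0,0,0,0.3],
    [-0.8,0,0,0,0,0,0.3],
    [-0.8,0,0,0,0,0,0.3],
    [-0.7,0,0,0,0,0,0.3],
    [-0.4,0,0,0,0,0,0.3],
    [-0.1,0,0,0,0,0,0.3],
    [0,0,0,0,0,0,0.3]
  ]
}}

```text
time_s: 14.6
tool_pos: [0.4447, -0.0349, 0.1013]
tool_rot: [-180.0, 0.0, 0.4]
force: [0.9, 0.6, -2.4]
grip_width: 0.0347
```

```bash
python3 snap.py scene13 wrist13; python3 m.py 0.445 -0.0 0.101 0.3
```

```text
pos [ 0.4452 -0.035   0.1013] rot [-1.7999e+02 -1.0000e-02  3.4000e-01] t 14.7 w 0.0349 F [ 0.2 -0.7 -2.6] q [-47.   6.  50. 124.  -6.  52. -83.]
tool shift cm: [-0.   -3.5   0.03] norm 3.5 rz 0.04
```

View pics/wrist13.png

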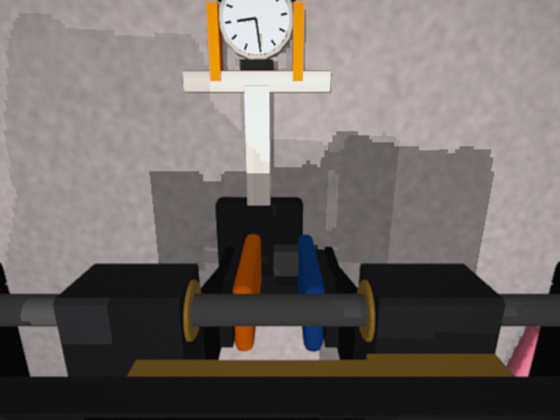

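View pics/scene13.png

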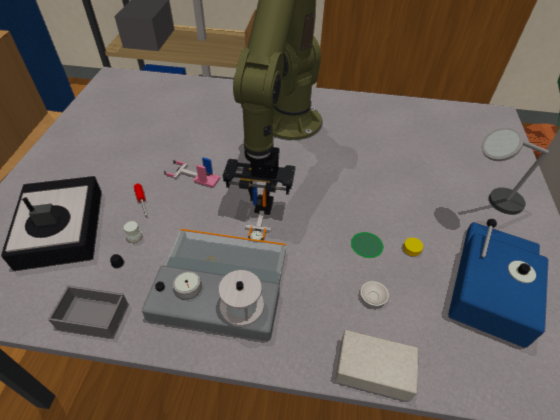

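The watch is fully out, still gripped, face up. I turn left about the grip so the watch heads towards the mat.

{"name": "drive_tool", "arguments": {
  "commands": [
    [0,0,0,0,0,-1.5,0.3],
    [0,0,0,0,0,-3,0.3],
    [0,0,0,0,0,-4,0.3],
    [0,0,0,0,0,-5,0.3],
    [0,0,0,0,0,-5,0.3],
    [0,0,0,0,0,-5,0.3],
    [0,0,0,0,0,-5,0.3],
    [0,0,0,0,0,-5,0.3],
    [0,0,0,0,0,-5,0.3],
    [0,0,0,0,0,-5,0.3],
    [0,0,0,0,0,-5,0.3],
    [0,0,0,0,0,-5,0.3],
    [0,0,0,0,0,-5,0.3],
    [0,0,0,0,0,-5,0.3],
    [0,0,0,0,0,-5,0.3],
    [0,0,0,0,0,-5,0.3],
    [0,0,0,0,0,-5,0.3],
    [0,0,0,0,0,-4,0.3],
    [0,0,0,0,0,-2,0.3],
    [0,0,0,0,0,0,0.3]
  ]
}}

```text
time_s: 16.37
tool_pos: [0.4455, -0.0352, 0.1012]
tool_rot: [180.0, 0.0, 84.9]
force: [0.6, 0.7, -2.4]
grip_width: 0.0349
```

```bash
python3 snap.py wrist14; python3 m.py 0.536 0.164 0.101 85
```

```text
pos [ 0.4453 -0.0352  0.1012] rot [-1.7999e+02  3.0000e-02  8.4780e+01] t 16.42 w 0.0354 F [-0.3 -0.2 -2.1] q [-40.   5.  43. 124.  -5.  52.   0.]
tool shift cm: [2.066e+01 7.220e+00 2.000e-02] norm 21.89 rz -0.22
```

View pics/wrist14.png

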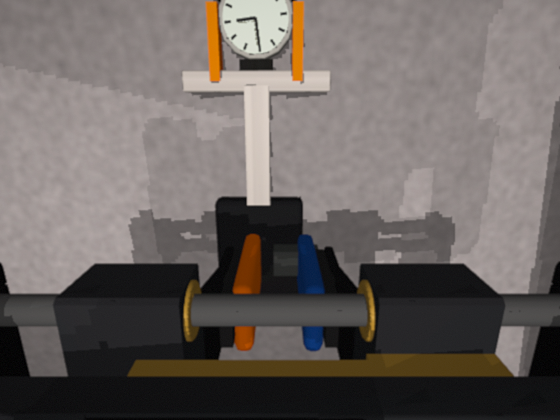

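{"name": "drive_tool", "arguments": {
  "commands": [
    [0.4,0.14,0,0,0,0,0.3],
    [0.8,0.28,0,0,0,0,0.3],
    [1.1,0.39,0,0,0,0,0.3],
    [1.1,0.39,0,0,0,0,0.3],
    [1.1,0.39,0,0,0,0,0.3],
    [1.1,0.39,0,0,0,0,0.3],
    [1.1,0.39,0,0,0,0,0.3],
    [1.1,0.39,0,0,0,0,0.3],
    [1.1,0.39,0,0,0,0,0.3],
    [1.1,0.39,0,0,0,0,0.3],
    [1.1,0.39,0,0,0,0,0.3],
    [1.1,0.39,0,0,0,0,0.3],
    [1.1,0.39,0,0,0,0,0.3],
    [1.1,0.39,0,0,0,0,0.3],
    [1.1,0.39,0,0,0,0,0.3],
    [1.1,0.39,0,0,0,0,0.3],
    [1.1,0.39,0,0,0,0,0.3],
    [0.8,0.28,0,0,0,0,0.3],
    [0.4,0.14,0,0,0,0,0.3],
    [0,0,0,0,0,0,0.3]
  ]
}}

```text
time_s: 18.08
tool_pos: [0.5291, 0.1485, 0.1012]
tool_rot: [180.0, -0.0, 84.9]
force: [-0.7, 0.7, -2.9]
grip_width: 0.035
```

```bash
python3 snap.py wrist15 scene15; python3 m.py 0.536 0.164 0.101 85;python3 - <<'E'
from h import *
c=load("wrist15");m=mask(c["img"],(55,60,30),(95,255,255));b=blobs(m,200)[0];print(b)
print("dial",onz(c,255,22,.01))
E
```

```text
pos [0.5287 0.147  0.1012] rot [-1.7999e+02  1.0000e-02  8.4820e+01] t 18.18 w 0.0349 F [-0.2 -0.3 -1.9] q [-49.  19.  35. 110. -13.  55. -13.]
tool shift cm: [1.76 0.57 0.02] norm 1.85 rz -0.18
[(1, [175, 0, 33, 61, 1175], [194.1, 22.5]), (6, [304, 0, 54, 70, 2679], [325.6, 28.5]), (7, [271, 36, 21, 34, 395], [283.4, 57.9]), (8, [223, 40, 21, 30, 360], [230.8, 58.4])]
dial [0.52793215 0.2647926  0.01      ]
```

View pics/wrist15.png

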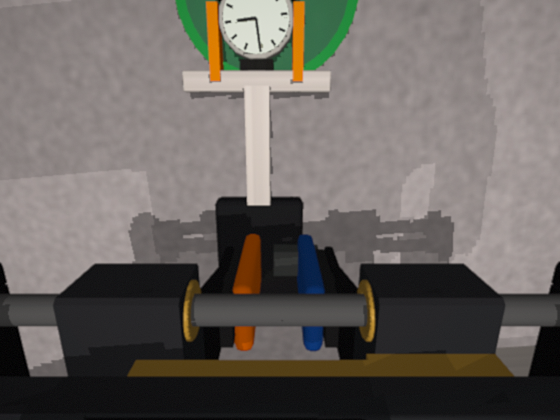

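View pics/scene15.png

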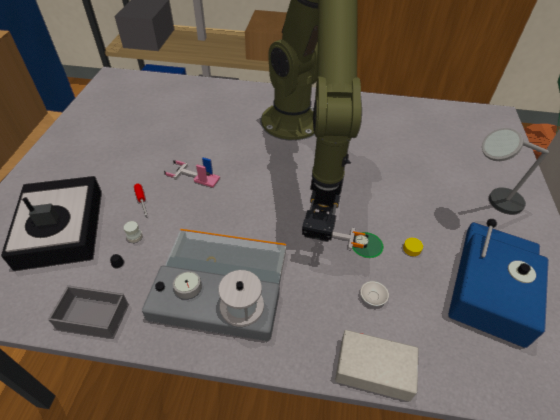

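Watch still held. It needs 1.9 cm more forward and 0.65 cm sideways to reach the mat centre.

{"name": "drive_tool", "arguments": {
  "commands": [
    [0.3,0.1,0,0,0,0,0.3],
    [0.6,0.2,0,0,0,0,0.3],
    [0.6,0.2,0,0,0,0,0.3],
    [0.4,0.15,0,0,0,0,0.3],
    [0,0,0,0,0,0,0.3],
    [0,0,0,0,0,0,0.3],
    [0,0,0,0,0,0,0.3]
  ]
}}

```text
time_s: 18.77
tool_pos: [0.5369, 0.1656, 0.1013]
tool_rot: [180.0, -0.0, 84.8]
force: [0.3, 0.7, -2.5]
grip_width: 0.0348
```

```bash
python3 snap.py scene16 side16; python3 m.py 0.536 0.164 0.101 85;python3 - <<'E'
from h import *
s=load("scene16")["img"];d=load("side16")["img"]
cv2.imwrite("pics/p1.png",np.hstack([cv2.resize(s[220:270,330:400],(560,400),interpolation=cv2.INTER_CUBIC)]))
cv2.imwrite("pics/p2.png",cv2.resize(d[140:190,235:305],(560,400),interpolation=cv2.INTER_CUBIC))
E
```

```text
pos [0.5369 0.1653 0.1013] rot [-180.     -0.     84.82] t 18.87 w 0.0352 F [ 0.2  0.1 -2.2] q [-49.  20.  34. 109. -14.  55. -14.]
tool shift cm: [-0.14 -0.07  0.03] norm 0.16 rz -0.18
```

View pics/p1.png

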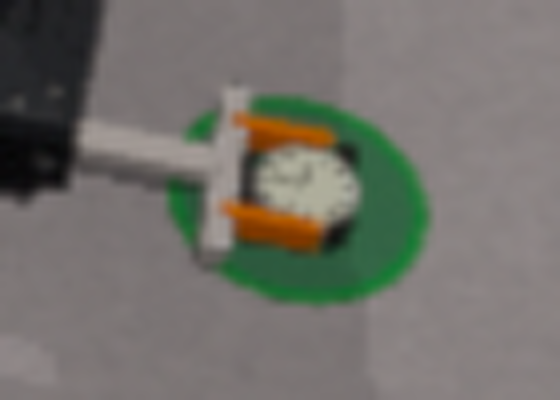

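View pics/p2.png

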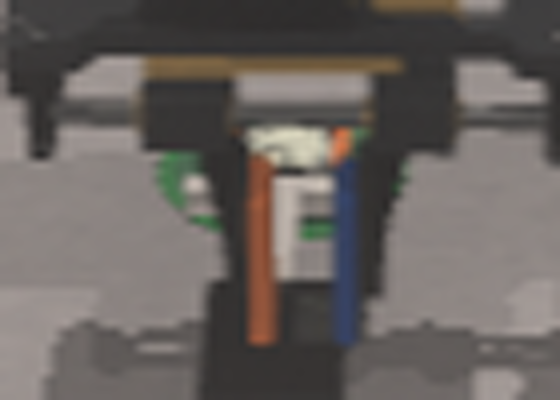

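The watch is near the mat centre. Releasing: the fingers open stepwise while the hand moves to tool -y by half the travel.

{"name": "drive_tool", "arguments": {
  "commands": [
    [0,0,0,0,0,0,0.4],
    [0,-0.1,0,0,0,0,0.42],
    [0,-0.1,0,0,0,0,0.445],
    [0,-0.1,0,0,0,0,0.47],
    [0,-0.1,0,0,0,0,0.495],
    [0,-0.1,0,0,0,0,0.52],
    [0,-0.1,0,0,0,0,0.545],
    [0,-0.1,0,0,0,0,0.565],
    [0,0,0,0,0,0,0.57],
    [0,0,0,0,0,0,0.57]
  ]
}}

```text
time_s: 19.7
tool_pos: [0.5298, 0.1662, 0.1012]
tool_rot: [-180.0, -0.0, 84.8]
force: [-0.1, 0.0, -2.2]
grip_width: 0.0492
```

{"name": "drive_tool", "arguments": {
  "commands": [
    [0,-0.05,0,0,0,0,0.5],
    [0,0,0,0,0,0,0.5],
    [0,0,0,0,0,0,0.5]
  ],
  "force": 5
}}

```text
time_s: 19.95
tool_pos: [0.5295, 0.1662, 0.1013]
tool_rot: [180.0, -0.0, 84.8]
force: [-0.5, -0.4, -2.2]
grip_width: 0.0505
```

```bash
python3 snap.py scene17 wrist17; python3 m.py 0.536 0.164 0.101 85;python3 - <<'E'
from h import *
s=load("scene17")["img"]
cv2.imwrite("pics/p3.png",np.hstack([cv2.resize(s[220:270,330:400],(560,400),interpolation=cv2.INTER_CUBIC)]))
E
```

```text
pos [0.5295 0.1662 0.1013] rot [ 1.7999e+02 -1.0000e-02  8.4830e+01] t 20.05 w 0.0509 F [ 0.4  0.3 -2.6] q [-50.  19.  34. 110. -13.  55. -15.]
tool shift cm: [-0.16  0.67  0.03] norm 0.68 rz -0.17
```

View pics/p3.png

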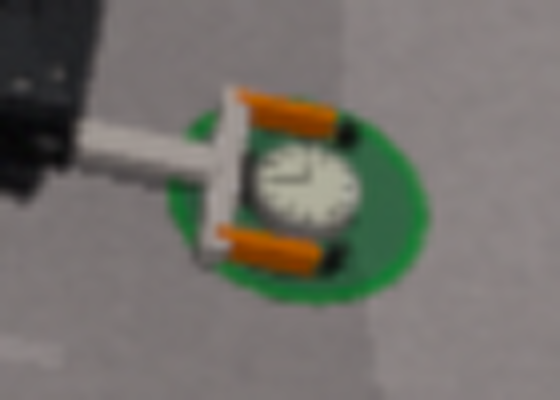

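View pics/wrist17.png

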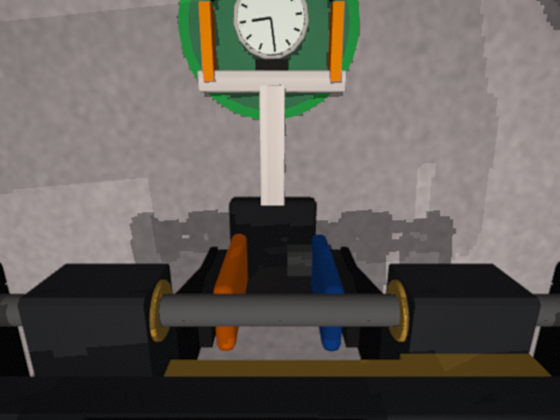

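The jaws are open, the watch lies free and centred between them, face up. Backing off 12 cm straight.

{"name": "drive_tool", "arguments": {
  "commands": [
    [-0.2,0,0,0,0,0,0.5],
    [-0.4,0,0,0,0,0,0.5],
    [-0.7,0,0,0,0,0,0.5],
    [-0.8,0,0,0,0,0,0.5],
    [-0.9,0,0,0,0,0,0.5],
    [-1,0,0,0,0,0,0.5],
    [-1,0,0,0,0,0,0.5],
    [-1,0,0,0,0,0,0.5],
    [-1,0,0,0,0,0,0.5],
    [-1,0,0,0,0,0,0.5],
    [-1,0,0,0,0,0,0.5],
    [-1,0,0,0,0,0,0.5],
    [-1,0,0,0,0,0,0.5],
    [-0.6,0,0,0,0,0,0.5],
    [-0.3,0,0,0,0,0,0.5],
    [0,0,0,0,0,0,0.5],
    [0,0,0,0,0,0,0.5]
  ]
}}

```text
time_s: 21.47
tool_pos: [0.5188, 0.048, 0.1013]
tool_rot: [180.0, -0.0, 84.8]
force: [-0.3, 0.5, -2.0]
grip_width: 0.0507
```

{"name": "drive_tool", "arguments": {
  "commands": [
    [0,0,0,0,0,0,0.62],
    [0,0,0,0,0,0,0.7],
    [0,0,0,0,0,0,0.85],
    [0,0,0,0,0,0,1],
    [0,0,0,0,0,0,1],
    [0,0,0,0,0,0,1]
  ]
}}

```text
time_s: 21.97
tool_pos: [0.5188, 0.0478, 0.1013]
tool_rot: [180.0, -0.0, 84.9]
force: [0.4, 0.1, 0.1]
grip_width: 0.0795
```

```bash
python3 snap.py wrist18; python3 m.py 0.536 0.164 0.25 85
```

```text
pos [0.5188 0.0477 0.1013] rot [ 1.7999e+02 -1.0000e-02  8.4840e+01] t 22.02 w 0.0823 F [ 0.7 -0.5 -0.3] q [-42.  15.  38. 114. -12.  54.  -3.]
tool shift cm: [ 11.74   0.67 -14.87] norm 18.95 rz -0.16
```

View pics/wrist18.png

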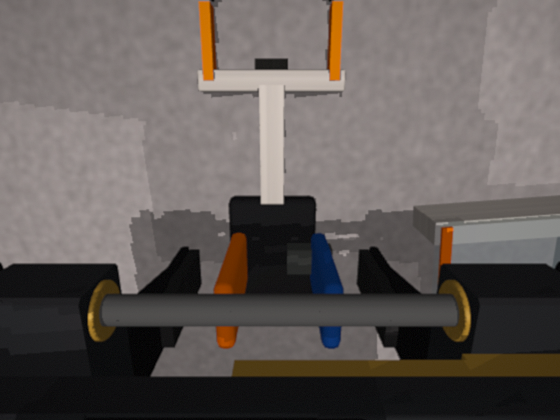

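Both plates are free of the fingers. Lifting straight up, clear.

{"name": "drive_tool", "arguments": {
  "commands": [
    [0,0,-0.5,0,0,0,1],
    [0,0,-1,0,0,0,1],
    [0,0,-2,0,0,0,1],
    [0,0,-2.5,0,0,0,1],
    [0,0,-2.5,0,0,0,1],
    [0,0,-2.5,0,0,0,1],
    [0,0,-2.5,0,0,0,1],
    [0,0,-2.5,0,0,0,1],
    [0,0,-1,0,0,0,1],
    [0,0,0,0,0,0,1],
    [0,0,0,0,0,0,1],
    [0,0,0,0,0,0,1]
  ]
}}

```text
time_s: 23.02
tool_pos: [0.5179, 0.0476, 0.2699]
tool_rot: [-179.9, 0.0, 84.8]
force: [0.1, 0.6, -0.1]
grip_width: 0.0869
```

```bash
python3 snap.py wrist19 scene19 side19; python3 m.py 0.536 0.164 0.25 85
python3 - <<'E'
from h import *
c=load("scene19");im=c["img"];
cv2.imwrite("pics/q1.png",cv2.resize(im[180:280,290:430],(784,560),interpolation=cv2.INTER_CUBIC))
E
```

```text
pos [0.518  0.0475 0.2698] rot [-1.7986e+02  7.0000e-02  8.4830e+01] t 23.17 w 0.0873 F [-0.2 -0.6  0.1] q [-46.   3.  40. 104.  -2.  73. -11.]
tool shift cm: [11.76  0.74  1.98] norm 11.95 rz -0.17
```

View pics/scene19.png

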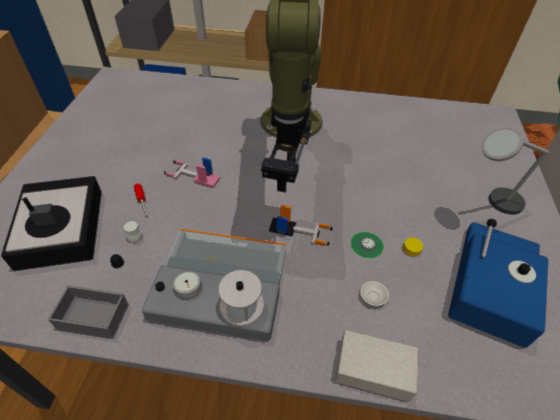

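View pics/q1.png

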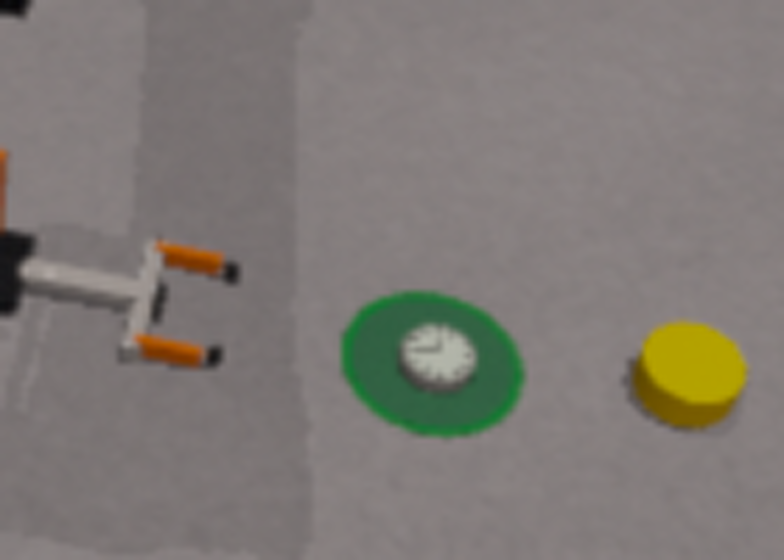

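View pics/side19.png

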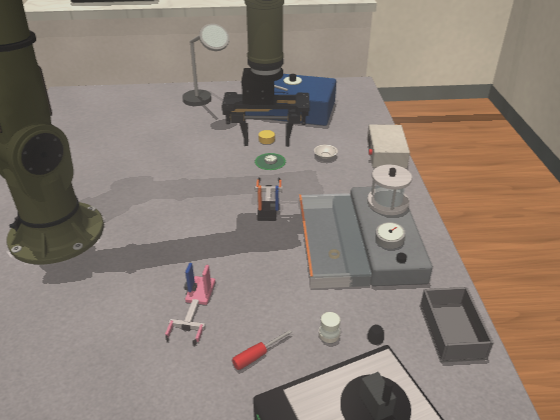

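View pics/wrist19.png

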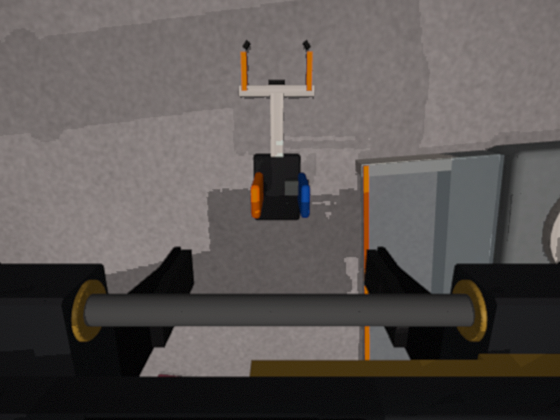

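The views show the watch face up near the mat centre (scene (368,243)), wholly on it. The reacher stands clear with its jaws about 75 mm from the watch. The ring (side (333,254)) and the bystanders are unmoved and the robot is touching nothing, so I'm handing in.

```bash
python3 -c "
from cell import env
print(env.sign_off())"
```

```text
the job is handed in; nothing more can be done
None
```

The watch is out of the gap and lies face up near the centre of the green mat, wholly on it. I handed the job in at about 23 s of the 64 s allowed.

**What I did:**
- I took the black-footed reacher by its grip; the pink one stayed untouched.
- I pushed the open jaws on in sub-millimetre steps until the dial moved with the pad. The force along the push read under 1 N.
- I squeezed at 24 N, which should give about 9 N per jaw, with the hand moving sideways to make up for the trigger travel.
- I drew the watch straight out, turned, slid it to the mat, released it, backed off 12 cm and let the reacher go.

**Last checks:**
- The reacher stands on the bench with its jaws open, its jaw tips about 75 mm from the watch.
- The ring, the pink reacher and the bystanders look unmoved in the pictures; I did not measure them again.
- The gripper is empty, open and 27 cm up, with wrist force near zero.

**Disagreements:**
- Before the push, the two cameras differed by 2.6 mm on the sideways alignment. I took a middle value, and the jaws still closed evenly.
- The trigger travelled about 16 mm, not the expected 13 mm. I took that as give in the linkage and could not confirm it, so the jaw force is worked out from the formula, not measured.

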